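Read the tool holders on the tilting tray

ROBOT

A 7-joint arm with a two-finger parallel gripper is mounted at the origin on the work surface. World frame = base frame: x ahead of the robot, y to its left, z up, the work surface at z = 0. Lengths are in m, angles in rad, forces in N, time in s.
With the tool pointing down it reaches from about 0.4 to 0.875 m from the base axis. Payload 19.3 kg.
Tool frame: the origin (TCP) lies at the very end of the fingers, on their centre line; the grasp point (between the pads) lies 19 mm behind it; z points along the fingers, y is the line along which they close (so a half turn about z gives the same grasp; the last joint's range is limited). The gripper opens to 85 mm and grips with 20 to 120 N. Pads are 22 mm wide; open, the fingers measure 114 mm over their backs; the gripper's body (76 mm by 85 mm) begins 54 mm behind the grasp point. The pads swing forward as they close: fully open they stand 13 mm farther back than shut.
Start: joints at [1.265, 0.521, -0.036, 1.599, 0.021, 1.021, -0.113], TCP at [0.146, -0.608, 0.207] pointing down, gripper open.
Joint ranges: [-2.91, 2.91], [-0.3, 2.13], [-1.5, 1.42], [0.17, 2.43], [-1.26, 4.41], [0.16, 1.93], [-2.52, 2.52]. Speed limits (rad/s): [1.89, 1.89, 2.39, 2.39, 3.01, 3.01, 3.01].

INTERFACE

Orientations are given as [roll, pitch, yaw] about the fixed x, y, z axes, in that order (R = Rz(yaw) Ry(pitch) Rx(roll)).
In Python, from workcell import observe, grab_frame, job_done gives the robot as it stands.
- The arm moves only by the tool move_arm, never from a script. Its argument "plan" is a list that holds one entry, the list of rows, each a list of 7 numbers: the shift along the tool's x, y, z each as a share of 0.02 m, from -1 to 1, then the turn, a rotation vector about the tool's x, y, z each as a share of 6 degrees, from -1 to 1, then the opening, from -1 (shut) to 1 (fully open). A call has exactly 10 rows; each row shifts and turns the commanded pose from where the row before left it, along the tool's axes as they then stand; what a row does not reach is not made up. A row lasts 1/10 s, in which the tool goes at most 50 mm and 8.59 degrees, less where a joint would pass 70% of its speed; a pose out of reach is approached as far as the arm can. A call with a number of a shift or a turn outside -1 to 1 is refused whole. A call with a gripper value outside its range is refused whole. The fingers move at their own pace and stop on an object; "grip_force" is the grip in N (left out, the last holds). Time passes only in rows, so rows that do not move let the fingers close, or fill a call up. It gives the time, the measured TCP pose, the force, the opening and the grip force at its end, in the units of the state.
- observe(): the state, without advancing time (a new reading comes with each control period).
- grab_frame(name): name is "side" or "top" or "wrist"; returns a dict with "color" (480x640x3 uint8, red, green, blue), "intrinsics" (3x3 intrinsics, pixels), "position" and "orientation" of the camera in the world; the wrist camera has in their place "tool_from_camera" (4x4, takes a point from camera to tool coordinates, whose origin is the TCP and whose axes are the flange's). Camera axes: x right, y down, z forward; pixel columns grow to the right and rows downward; lengths in m; the calibration is good to about 2 mm. The wrist camera is an equidistant fisheye: a pixel r from the principal point sees the ray r / f radians off the axis. A picture is of the moment at which its call begins: read the wrist's pose just before it. There is no depth.
- job_done(): hands the job in; it is judged then, once.
The state is a dict: "clock": time; "qpos": joint angles; "qd": joint speeds; "joint_efforts": joint torques, N m; "position": TCP position; "tool_rot": TCP orientation; "force": force on the tool from outside, world axes, zero at the start; "moment": the same for the moment, N m; "grip_width": finger opening in m; "finger_force": force on a finger pad.
Only numpy, scipy, OpenCV 4.12 (cv2) and the standard library are available. Lean on these libraries where they do the work, as an engineer would, in place of code of your own. Each camera call takes 0.05 s, during which the arm holds its last target. There are 200 camera calls.

TASK

Bring the tilting tray level, then stand each tool holder that is on the mat in the tray pocket of its own colour, loading them in the order red, yellow, green, blue (some are missing: skip those). Raise the handle to tilt the loaded tray to 20 degrees and hold it there for two seconds so the reader can scan, then to 40 degrees for two seconds, never past 50, and bring it back fully level. Then stand all the holders upright in the blue box, in any order, leaving the tray level and the other things where they are.

Things in the scene. Friction and masses are not known exactly. Their poses are not given: they have to be found in the camera images.
- red: tool holder standing upright: heavy steel flange 46 mm dia, 24 mm high, and on it a red plastic cap 32 mm dia up to the top at 68 mm (grip it here). Origin: centre of its underside, z up its axis. About 0.25 kg. May be absent
- yellow: tool holder standing upright: heavy steel flange 46 mm dia, 24 mm high, and on it a yellow plastic cap 32 mm dia up to the top at 68 mm (grip it here). Origin: centre of its underside, z up its axis. About 0.25 kg. May be absent
- green: tool holder standing upright: heavy steel flange 46 mm dia, 24 mm high, and on it a green plastic cap 32 mm dia up to the top at 68 mm (grip it here). Origin: centre of its underside, z up its axis. About 0.25 kg. May be absent
- blue: tool holder standing upright: heavy steel flange 46 mm dia, 24 mm high, and on it a blue plastic cap 32 mm dia up to the top at 68 mm (grip it here). Origin: centre of its underside, z up its axis. About 0.25 kg. May be absent
- pocket_red (a point): centre of the floor of the red-marked square pocket of the tilting tray (pocket 1 of 4, at x = -84 mm along the tray): 52 x 52 mm inside, 30 mm deep, walls 4 mm. When the tray is level the floor is 45 mm and the rim 75 mm above the table; axes as the tray's
- pocket_yellow (a point): centre of the floor of the yellow-marked square pocket of the tilting tray (pocket 2 of 4, at x = -28 mm along the tray): 52 x 52 mm inside, 30 mm deep, walls 4 mm. When the tray is level the floor is 45 mm and the rim 75 mm above the table; axes as the tray's
- pocket_green (a point): centre of the floor of the green-marked square pocket of the tilting tray (pocket 3 of 4, at x = 28 mm along the tray): 52 x 52 mm inside, 30 mm deep, walls 4 mm. When the tray is level the floor is 45 mm and the rim 75 mm above the table; axes as the tray's
- pocket_blue (a point): centre of the floor of the blue-marked square pocket of the tilting tray (pocket 4 of 4, at x = 84 mm along the tray): 52 x 52 mm inside, 30 mm deep, walls 4 mm. When the tray is level the floor is 45 mm and the rim 75 mm above the table; axes as the tray's
- tray (a joint): angle of the tilting aluminium tray (228 x 60 mm, four pockets), rad: 0 = level, on its stop; grows as the handle bar is raised and the pockets turn towards the white reader head; end stop 1.0. A stiff pivot: it stays where left. Red pointer at the far end, on a white plate: black mark level, green 20 and 40 degrees, red 50
- axis (a point): middle of the tray's pivot axis, 75 mm above the table, on the fixed stand (base plate 290 x 130 mm, end posts 129 mm from here, 88 mm high). x runs along the pivot and the row of pockets, y towards the reader head (56 x 52 mm, centred 155 mm from the axis, top 154 mm above the table), z up. The handle bar lies at y = -100 mm when level
- grip (a point): middle of the tray's black handle bar: 12 mm dia, 110 mm long, parallel to the pivot and 100 mm from it; clear for fingers except for the two arms at its ends. Moves with the tray; x along the bar, z square to the tray's floor (vertical when level)
- outbox: shallow blue open box, fixed, 220 (x) x 120 (y) x 26 mm, walls and floor 5 mm. Origin: centre of its underside, z up
- mat: black rubber mat 230 (x) x 220 (y) x 3 mm, fixed, on which the holders stand at first. Origin: centre of its underside
- plain: a spare holder like the four, but its cap is steel grey, 46 mm dia, 68 mm tall; a bystander
- flask: white plastic bottle with a red cap, 60 mm dia, 150 mm tall; a bystander
- driver: screwdriver with a red handle, lying flat; a bystander
- spanner: steel spanner lying flat; a bystander
- cup: grey plastic cup, 70 mm dia, 80 mm tall; a bystander
- gauge: dark wooden gauge case 90 x 55 x 30 mm; a bystander
Mind the look-alikes: they are no part of the job. Leave any pink or purple look-alike of the green alone.

How it is judged:
By the outcome, as a careful person would: the job done as asked, in the order asked, and still so for the second after the job is handed in, with the robot touching nothing.
Of red, yellow, green, blue only 2 to 3 are there at a start; the rules pass over those that are not, and their reading is None.
At some moment in a run one of red, yellow, green, blue may be knocked a few centimetres aside while the robot is not near it.
It also fails if it takes over 210 s, if anything falls off the work surface, if the arm or the gripper's body presses on something with over 40 N, if the wrist force passes 120 N, or if a joint passes its speed limit or range.

## Working session

There is one attempt and no reset: what is moved stays moved. The work goes in short steps, Python scripts to look and compute and a tool call to move; the robot and the scene stay as the last step left them, time stands still between calls to the robot, and variables do not carry over. Pictures are saved under pics/ and viewed, at most 14 in all, crops included, and the job is handed in when it is done.

Besides the shell and the picture viewer there is one more tool, called by a JSON object that holds its "name" and its "arguments", one argument or row to a line. move_arm: Moves the arm, as the interface text tells. Shift numbers are shares of 0.02 m and turn numbers shares of 6 degrees, none past 1 either way. Its arguments: {"type":"object","properties":{"plan":{"type":"array"},"grip_force":{"type":"number"}},"required":["plan"]}

```bash
mkdir -p pics; ls; python3 - <<'E'
from workcell import observe, grab_frame
import cv2,numpy as np
s=observe();print(s)
for n in("top","side"):
    f=grab_frame(n);cv2.imwrite(f"pics/{n}0.png",f["color"][:,:,::-1]);print(n,f["intrinsics"],f["position"],f["orientation"])
f=grab_frame("wrist");cv2.imwrite("pics/wrist0.png",f["color"][:,:,::-1]);print(f["intrinsics"],f["tool_from_camera"])
E
```

```text
pics
{'clock': 0.0, 'qpos': array([ 1.2647798 ,  0.5219988 , -0.03634051,  1.59999201,  0.02116785,
        1.0211059 , -0.11282097]), 'qd': array([-0.00101888, -0.00012549, -0.00072371, -0.00031237,  0.00108543,
       -0.00040314,  0.00058618]), 'joint_efforts': array([-5.01282066e-04, -9.27102900e+01,  1.97907574e+00, -3.69926798e+01,
        1.77577062e-02,  8.18684144e-03,  2.19014890e-05]), 'position': array([ 0.14591817, -0.60735648,  0.2066408 ]), 'tool_rot': array([-3.14047291e+00,  4.62675036e-05,  2.35779880e-01]), 'force': array([ 0.27385346, -0.41532   ,  0.36367525]), 'moment': array([-0.00882031, -0.02390244, -0.00962616]), 'finger_force': 0.0, 'grip_width': 0.08539035702418667}
top [[553.54296334   0.         319.44611474]
 [  0.         553.54296334 238.59019623]
 [  0.           0.           1.        ]] [ 0.42706829 -0.00581928  1.26186962] [-3.04289632  0.015697   -1.57828208]
side [[564.37694666   0.         323.0811246 ]
 [  0.         564.37694666 232.55783217]
 [  0.           0.           1.        ]] [0.22796803 1.04141828 0.87336265] [-2.1982156  -0.01579736 -2.81363472]
[[371.64829954   0.         325.24485035]
 [  0.         371.64829954 232.94068866]
 [  0.           0.           1.        ]] [[ 6.29441659e-05 -9.52602333e-01 -3.04218327e-01  7.74866141e-02]
 [ 9.99999750e-01  2.74348944e-04 -6.52167462e-04 -1.27928508e-03]
 [ 7.04718223e-04 -3.04218210e-01  9.52602112e-01 -1.66441818e-01]
 [ 0.00000000e+00  0.00000000e+00  0.00000000e+00  1.00000000e+00]]
```

View pics/top0.png

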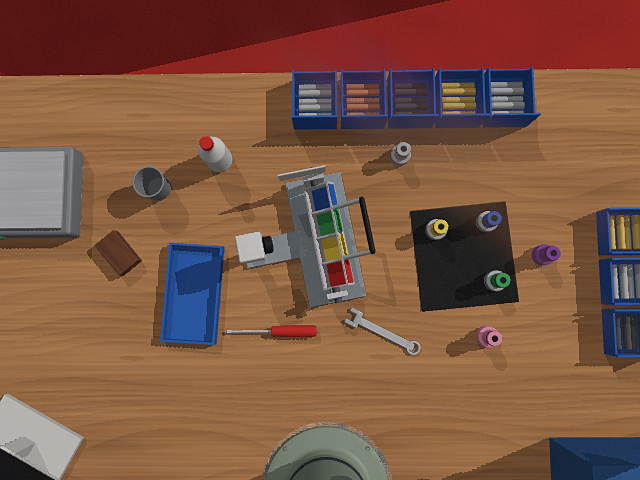

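View pics/side0.png

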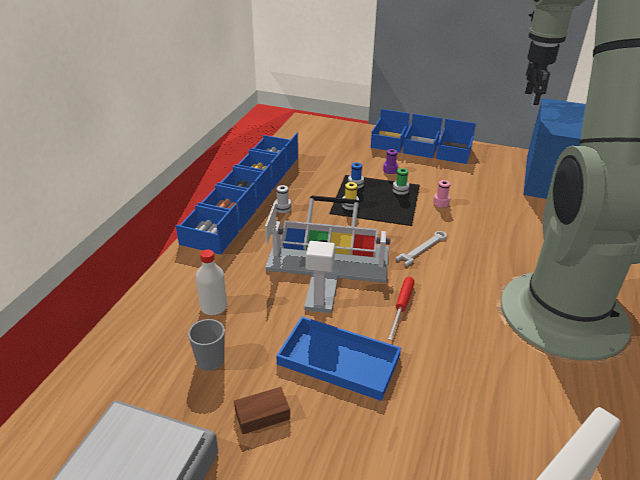

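```bash
cat > h.py <<'E'
import numpy as np,cv2
from scipy.spatial.transform import Rotation as R
from workcell import observe, grab_frame
def rot(e): return R.from_euler('xyz',e).as_matrix()
def ray(f,px):
    K=f["intrinsics"];d=np.array([(px[0]-K[0,2])/K[0,0],(px[1]-K[1,2])/K[1,1],1.])
    if "T" in f:   # fisheye wrist
        r=np.hypot(d[0],d[1]); d=np.array([d[0]/r*np.sin(r),d[1]/r*np.sin(r),np.cos(r)]) if r>1e-9 else d
        return f["T"][:3,3],f["T"][:3,:3]@d
    return np.array(f["position"]),rot(f["orientation"])@d
def onz(f,px,z):
    o,d=ray(f,px);return o+d*(z-o[2])/d[2]
def tri(fa,pa,fb,pb):
    o1,d1=ray(fa,pa);o2,d2=ray(fb,pb);t=np.linalg.lstsq(np.c_[d1,-d2],o2-o1,rcond=None)[0]
    a=o1+d1*t[0];b=o2+d2*t[1];return (a+b)/2,np.linalg.norm(a-b)
def wrist():
    s=observe();f=grab_frame("wrist");T=np.eye(4);T[:3,:3]=rot(s["tool_rot"]);T[:3,3]=s["position"];f["T"]=T@f["tool_from_camera"];return f
HUE=dict(red=(0,8),yellow=(20,32),green=(50,80),blue=(105,125))
def blobs(f,c,amin=15,smin=130,vmin=60,box=None):
    h=cv2.cvtColor(f["color"],cv2.COLOR_RGB2HSV);lo,hi=HUE[c]
    m=cv2.inRange(h,(lo,smin,vmin),(hi,255,255))
    if box: k=np.zeros_like(m);k[box[1]:box[3],box[0]:box[2]]=1;m*=k
    n,_,st,ce=cv2.connectedComponentsWithStats(m)
    return [(tuple(ce[i].round(1)),int(st[i,4])) for i in range(1,n) if st[i,4]>=amin]
def shares(target,yaw=None):
    "shift to TCP target in tool axes, in rows of 0.02 m; yaw error in 6deg rows"
    s=observe();M=rot(s["tool_rot"]);return (M.T@(np.array(target)-s["position"])/0.02).round(2)
E
python3 - <<'E'
from h import *
t=grab_frame("top");s=grab_frame("side")
for c in("yellow","green","blue"):
    a=blobs(t,c,box=(400,190,530,320));b=blobs(s,c,box=(330,150,425,225));print(c,a,b)
    if a and b:
        a=max(a,key=lambda q:q[1])[0];b=max(b,key=lambda q:q[1])[0];print(tri(t,a,s,b),onz(t,a,.06))
im=t["color"][:,:,::-1]
a=cv2.resize(im[160:312,232:384],(600,600),interpolation=cv2.INTER_CUBIC);cv2.imwrite("pics/tray.png",a)
E
```

```text
yellow [((np.float64(439.2), np.float64(227.1)), 179)] [((np.float64(350.5), np.float64(190.3)), 183)]
(array([ 0.57171906, -0.25031453,  0.05184291]), np.float64(0.00351492127739126)) [ 0.569029   -0.24901648  0.06      ]
green [((np.float64(500.6), np.float64(279.5)), 166)] [((np.float64(401.5), np.float64(177.5)), 138)]
(array([ 0.45608577, -0.38232046,  0.04386406]), np.float64(0.003303677963360741)) [ 0.4540995  -0.37763924  0.06      ]
blue [((np.float64(493.8), np.float64(217.9)), 107)] [((np.float64(414.9), np.float64(152.1)), 110), ((np.float64(356.0), np.float64(171.4)), 140)]
(array([ 0.59157804, -0.37344809,  0.04189295]), np.float64(0.002132635764767628)) [ 0.58810278 -0.36819342  0.06      ]
```

View pics/tray.png

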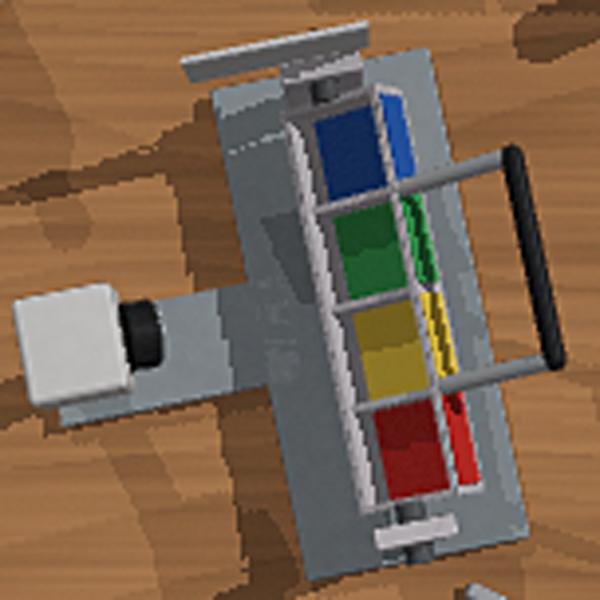

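```bash
python3 - <<'E'
from h import *
t=grab_frame("top");s=grab_frame("side")
c=np.array([(213,92),(430,48),(527,537),(310,580)])/3.947+[232,160]
P=np.array([onz(t,p,.008) for p in c]);print(P.round(4),P.mean(0).round(4))
x=(P[0]+P[1]-P[2]-P[3]);print("yaw",np.degrees(np.arctan2(x[1],x[0])))
y=(P[0]+P[3]-P[2]-P[1]);print("yaw2",np.degrees(np.arctan2(-y[0],y[1])))
for a,b in(((362,198),(308,198)),((372.6,251.7),(356,203.5))): print(tri(t,a,s,b))
print("posts",onz(t,np.array([322,72])/3.947+[232,160],.088),onz(t,np.array([416,530])/3.947+[232,160],.088))
im=s["color"][:,:,::-1]
cv2.imwrite("pics/trays.png",cv2.resize(im[170:320,250:400],(600,600),interpolation=cv2.INTER_CUBIC))
# outbox
h=cv2.cvtColor(t["color"],cv2.COLOR_RGB2HSV);m=cv2.inRange(h,(105,130,40),(125,255,255));k=np.zeros_like(m);k[230:355,150:232]=1
p=cv2.findNonZero(m*k);r=cv2.minAreaRect(p);B=cv2.boxPoints(r);Q=np.array([onz(t,q,.026) for q in B]);print(r,Q.round(3),Q.mean(0))
E
```

```text
[[ 0.6799  0.089   0.008 ]
 [ 0.7046 -0.0377  0.008 ]
 [ 0.4205 -0.0898  0.008 ]
 [ 0.397   0.0341  0.008 ]] [ 0.5505 -0.0011  0.008 ]
yaw 10.684714281099158
yaw2 10.87602226428277
(array([ 0.63026209, -0.07715267,  0.11628343]), np.float64(0.010310196328450903))
(array([ 0.51476158, -0.0983667 ,  0.11369011]), np.float64(0.004512513985221055))
posts [0.67424334 0.02339943 0.088     ] [ 0.42507944 -0.02524266  0.088     ]
((192.04405212402344, 293.462646484375), (55.910858154296875, 99.50237274169922), 4.68589973449707) [[0.326 0.367 0.026]
 [0.546 0.353 0.026]
 [0.534 0.227 0.026]
 [0.315 0.243 0.026]] [0.43016722 0.2977331  0.026     ]
```

View pics/trays.png

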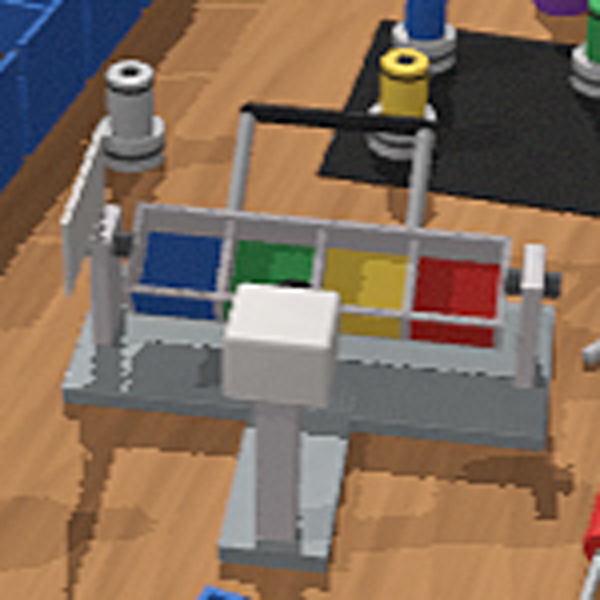

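The crops show the tray tilted about 24° (handle middle near (0.568, −0.091, 0.116)), with the pivot at (0.5505, −0.001) and its yaw about 10.8°.

What could be taken for a holder, by top-view pixel:
- **Wanted, on the mat:** yellow (437,229), blue (488,219) and green (499,281). Red is absent.
- **Look-alikes off the mat, leave alone:** purple (546,254), pink (488,337) and grey plain (401,152).

Next I move above the handle.

{"name": "move_arm", "arguments": {
  "plan": [
    [[0.85, -0.71, 0, 0, 0, 0.45, 1], [0.85, -0.71, 0, 0, 0, 0, 1], [0.85, -0.71, 0, 0, 0, 0, 1], [0.85, -0.71, 0, 0, 0, 0, 1], [0.85, -0.71, 0, 0, 0, 0, 1], [0.85, -0.71, 0, 0, 0, 0, 1], [0.85, -0.71, 0, 0, 0, 0, 1], [0.85, -0.71, 0, 0, 0, 0, 1], [0.85, -0.71, 0, 0, 0, 0, 1], [0.85, -0.71, 0, 0, 0, 0, 1]]
  ]
}}

```text
clock: 1.35
position: [0.286, -0.435, 0.2073]
tool_rot: [3.141, -0.0, 0.189]
force: [-0.2, -0.1, -0.0]
grip_width: 0.0857
finger_force: 0.0
```

{"name": "move_arm", "arguments": {
  "plan": [
    [[0.85, -0.71, 0, 0, 0, 0, 1], [0.85, -0.71, 0, 0, 0, 0, 1], [0.85, -0.71, 0, 0, 0, 0, 1], [0.85, -0.71, 0, 0, 0, 0, 1], [0.85, -0.71, 0, 0, 0, 0, 1], [0.85, -0.71, 0, 0, 0, 0, 1], [0.85, -0.71, 0, 0, 0, 0, 1], [0.85, -0.71, 0, 0, 0, 0, 1], [0.85, -0.71, 0, 0, 0, 0, 1], [0.85, -0.71, 0, 0, 0, 0, 1]]
  ]
}}

```text
clock: 2.35
position: [0.4264, -0.2636, 0.2073]
tool_rot: [3.141, -0.0, 0.189]
force: [-0.8, -0.6, -0.3]
grip_width: 0.0855
finger_force: 0.0
```

{"name": "move_arm", "arguments": {
  "plan": [
    [[0.85, -0.71, 0, 0, 0, 0, 1], [0.85, -0.71, 0, 0, 0, 0, 1], [0.85, -0.71, 0, 0, 0, 0, 1], [0.85, -0.71, 0, 0, 0, 0, 1], [0.85, -0.71, 0, 0, 0, 0, 1], [0.85, -0.71, 0, 0, 0, 0, 1], [0.85, -0.71, 0, 0, 0, 0, 1], [0.8, -0.7, 0, 0, 0, 0, 1], [0.5, -0.5, 0, 0, 0, 0, 1], [0, 0, 0, 0, 0, 0, 1]]
  ]
}}

```text
clock: 3.35
position: [0.5459, -0.1142, 0.2071]
tool_rot: [-3.141, -0.0, 0.191]
force: [-1.2, -0.5, 0.2]
grip_width: 0.0853
finger_force: 0.0
```

```bash
python3 - <<'E'
from h import *
s=observe();print(s["clock"],s["position"],s["tool_rot"],s["force"])
f=wrist();cv2.imwrite("pics/w1.png",f["color"][:,:,::-1])
print(shares([.5676,-.0908,.097]))
E
```

```text
3.35 [ 0.54588049 -0.11422833  0.20708462] [-3.14093131e+00 -2.93996086e-04  1.90943299e-01] [-1.15021882 -0.49110537  0.19609154]
[ 1.34 -1.    5.5 ]
```

View pics/w1.png

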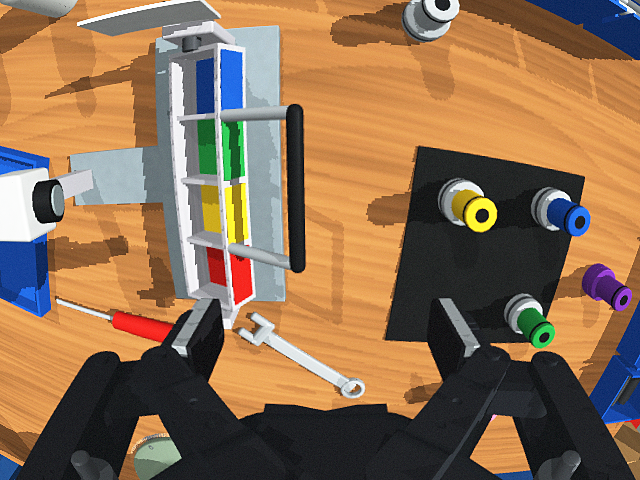

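```bash
python3 - <<'E'
from h import *
f=wrist()
for p,z in (((295,110),.116),((299,267),.116),((482,214),.071),((572,218),.071),((542,334),.071),((286,300),.008),((281,27),.008),((158,27),.008)): print(p,onz(f,p,z).round(4))
E
```

```text
(295, 110) [ 0.6227 -0.0782  0.116 ]
(299, 267) [ 0.51   -0.1008  0.116 ]
(482, 214) [ 0.5699 -0.252   0.071 ]
(572, 218) [ 0.5875 -0.3552  0.071 ]
(542, 334) [ 0.4559 -0.3756  0.071 ]
(286, 300) [ 0.421  -0.0934  0.008 ]
(281, 27) [ 0.7035 -0.0401  0.008 ]
(158, 27) [0.6927 0.09   0.008 ]
```

{"name": "move_arm", "arguments": {
  "plan": [
    [[0.7, -0.5, 0, 0, 0, 0, 1], [0.6, -0.5, 0, 0, 0, 0, 1], [0, 0, 0.8, 0, 0, 0, 1], [0, 0, 0.8, 0, 0, 0, 1], [0, 0, 0.8, 0, 0, 0, 1], [0, 0, 0.8, 0, 0, 0, 1], [0, 0, 0.8, 0, 0, 0, 1], [0, 0, 0.8, 0, 0, 0, 1], [0, 0, 0.6, 0, 0, 0, 1], [0, 0, 0, 0, 0, 0, 1]]
  ]
}}

```text
clock: 4.45
position: [0.5664, -0.091, 0.0978]
tool_rot: [-3.141, 0.002, 0.189]
force: [-0.3, -0.5, 0.2]
grip_width: 0.0852
finger_force: 0.0
```

{"name": "move_arm", "arguments": {
  "plan": [
    [[0, 0, 0, 0, 0, 0, -1], [0, 0, 0, 0, 0, 0, -1], [0, 0, 0, 0, 0, 0, -1], [0, 0, 0, 0, 0, 0, -1], [0, 0, 0, 0, 0, 0, -1], [0, 0, 0, 0, 0, 0, -1], [0, 0, 0, 0, 0, 0, -1], [0, 0, 0, 0, 0, 0, -1], [0, 0, 0, 0, 0, 0, -1], [0, 0, 0, 0, 0, 0, -1]]
  ],
  "grip_force": 40
}}

```text
clock: 5.45
position: [0.5671, -0.0914, 0.0993]
tool_rot: [3.142, -0.0, 0.189]
force: [1.4, 2.3, 2.3]
grip_width: -0.0002
finger_force: 1.1
```

```bash
python3 - <<'E'
from h import *
f=wrist();t=grab_frame("side");print(observe()["position"])
a=f["color"][100:480,150:450,::-1];b=cv2.resize(t["color"][150:300,260:420,::-1],(405,380),interpolation=cv2.INTER_CUBIC)
cv2.imwrite("pics/g1.png",np.hstack([a,b]))
E
```

```text
[ 0.56707767 -0.09144552  0.0992446 ]
```

View pics/g1.png

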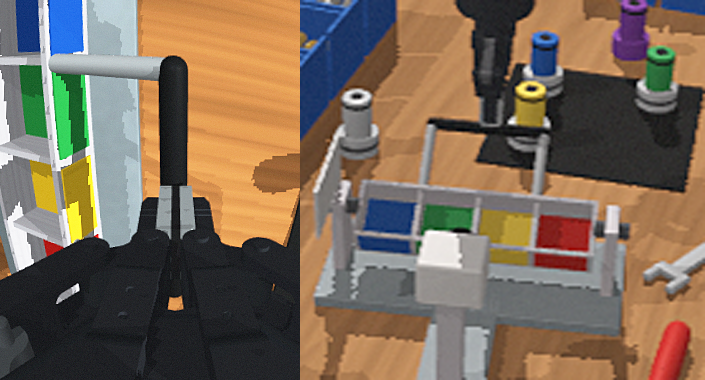

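```bash
python3 - <<'E'
from h import *
f=wrist();s=grab_frame("side");t=grab_frame("top")
print(tri(f,(323,162),s,(311.5,198.5)))
for z in(.09,.105,.115,.125): print(z,onz(f,(323,162),z).round(4),onz(s,(311.5,198.5),z).round(4))
print(f["T"][:3,3])
im=s["color"][:,:,::-1]
a=cv2.resize(im[150:270,290:390],(500,600),interpolation=cv2.INTER_CUBIC);cv2.imwrite("pics/g2.png",a)
E
```

```text
(array([ 0.62591139, -0.07776356,  0.11659869]), np.float64(0.0013239632415001053))
0.09 [ 0.6222 -0.0784  0.09  ] [ 0.6405 -0.1167  0.09  ]
0.105 [ 0.6239 -0.0782  0.105 ] [ 0.6326 -0.0945  0.105 ]
0.115 [ 0.6251 -0.0781  0.115 ] [ 0.6273 -0.0798  0.115 ]
0.125 [ 0.6263 -0.0779  0.125 ] [ 0.622 -0.065  0.125]
[ 0.64285631 -0.07569881  0.26570639]
```

View pics/g2.png

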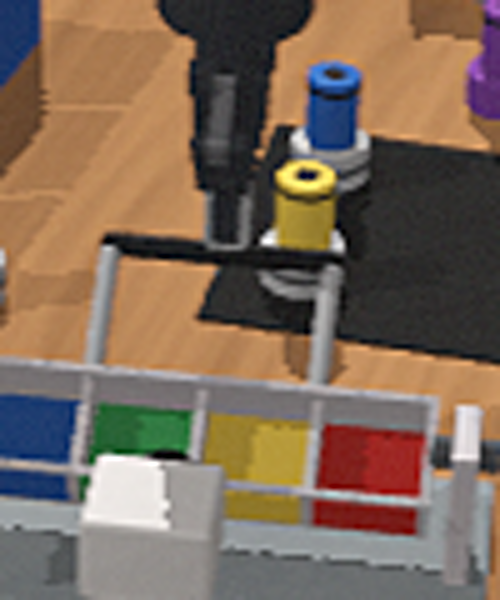

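```bash
python3 - <<'E'
from h import *
s=grab_frame("side");t=grab_frame("top");o=observe();f=wrist()
def proj(f,P):
    q=rot(f["orientation"]).T@(np.array(P)-f["position"]);return (f["intrinsics"]@(q/q[2]))[:2].round(1)
def projw(f,P):
    q=f["T"][:3,:3].T@(np.array(P)-f["T"][:3,3]);a=np.arctan2(np.hypot(q[0],q[1]),q[2]);u=q[:2]/np.hypot(q[0],q[1])*a*f["intrinsics"][0,0];return (u+f["intrinsics"][:2,2]).round(1)
p=o["position"];print(p,o["grip_width"],o["force"],o["moment"])
for dz in(0,.019,.03): print(dz,proj(s,p+[0,0,dz]),(proj(s,p+[0,0,dz])-[290,150])*5,projw(f,p+[0,0,dz]))
cv2.imwrite("pics/g3.png",np.hstack([cv2.resize(f["color"][230:380,260:400,::-1],(560,600),interpolation=cv2.INTER_CUBIC)]))
E
```

```text
[ 0.56706953 -0.091423    0.09923141] -0.00011854659841803813 [1.71819847 1.09847896 2.27987928] [ 0.40414859 -0.20201266  0.06243214]
0 [335.7 205.9] [228.5 279.5] [328.  279.9]
0.019 [336.  199.5] [230.  247.5] [328.3 297.7]
0.03 [336.1 195.8] [230.5 229. ] [328.5 309.9]
```

View pics/g3.png

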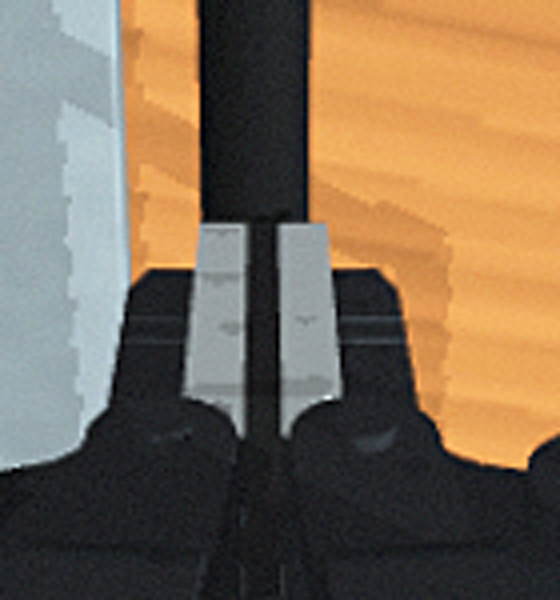

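The shut fingertips sit on top of the bar. Both views put the visible tips about 20 mm short of the reported TCP, so I'll go 20 mm deeper and regrip.

{"name": "move_arm", "arguments": {
  "plan": [
    [[0, 0, -1, 0, 0, 0, 1], [0, 0, -0.5, 0, 0, 0, 1], [0, 0, 0, 0, 0, 0, 1], [0, 0, 0, 0, 0, 0, 1], [0, 0, 0, 0, 0, 0, 1], [0, 0, 0.5, 0, 0, 0, 1], [0, 0, 0.5, 0, 0, 0, 1], [0, 0, 0.5, 0, 0, 0, 1], [0, 0, 0.5, 0, 0, 0, 1], [0, 0, 0.5, 0, 0, 0, 1]]
  ]
}}

```text
clock: 6.85
position: [0.5668, -0.0914, 0.078]
tool_rot: [-3.141, 0.001, 0.189]
force: [0.5, 0.3, -0.0]
grip_width: 0.0853
finger_force: 0.0
```

{"name": "move_arm", "arguments": {
  "plan": [
    [[0, 0, 0, 0, 0, 0, -1], [0, 0, 0, 0, 0, 0, -1], [0, 0, 0, 0, 0, 0, -1], [0, 0, 0, 0, 0, 0, -1], [0, 0, 0, 0, 0, 0, -1], [0, 0, 0, 0, 0, 0, -1], [0, 0, 0, 0, 0, 0, -1], [0, 0, 0, 0, 0, 0, -1], [0, 0, 0, 0, 0, 0, -1], [0, 0, 0, 0, 0, 0, -1]]
  ],
  "grip_force": 40
}}

```text
clock: 7.85
position: [0.5671, -0.091, 0.0793]
tool_rot: [-3.141, -0.0, 0.189]
force: [0.3, 5.5, -0.7]
grip_width: 0.0102
finger_force: 39.0
```

{"name": "move_arm", "arguments": {
  "plan": [
    [[0, 0, 0.24, 0.5, 0, 0, -1], [0, 0, 0.24, 0.5, 0, 0, -1], [0, 0, 0.24, 0.5, 0, 0, -1], [0, 0, 0.24, 0.5, 0, 0, -1], [0, 0, 0.24, 0.5, 0, 0, -1], [0, 0, 0.24, 0.5, 0, 0, -1], [0, 0, 0.24, 0.5, 0, 0, -1], [0, 0, 0, 0, 0, 0, -1], [0, 0, 0, 0, 0, 0, -1], [0, 0, 0, 0, 0, 0, -1]]
  ]
}}

```text
clock: 8.85
position: [0.5662, -0.0865, 0.0459]
tool_rot: [-2.775, -0.0, 0.188]
force: [2.8, 2.8, -5.6]
grip_width: 0.0103
finger_force: 40.0
```

```bash
python3 - <<'E'
from h import *
s=observe();M=rot(s["tool_rot"])
for d in(.019,.038,.03):
  b=s["position"]-M[:,2]*d;print(d,b)
E
```

```text
0.019 [ 0.56745603 -0.09314914  0.06363558]
0.038 [ 0.56872504 -0.09983728  0.08137419]
0.03 [ 0.56819072 -0.09702122  0.0739053 ]
```

{"name": "move_arm", "arguments": {
  "plan": [
    [[0, 0, 0.24, 0.5, 0, 0, -1], [0, 0, 0.08, 0.17, 0, 0, -1], [0, 0, 0, 0, 0, 0, -1], [0, 0, 0, 0, 0, 0, -1], [0, 0, 0, 0, 0, 0, -1], [0, 0, 0, 0, 0, 0, -1], [0, 0, 0, 0, 0, 0, -1], [0, 0, 0, 0, 0, 0, -1], [0, 0, 0, 0, 0, 0, -1], [0, 0, 0, 0, 0, 0, -1]]
  ]
}}

```text
clock: 9.85
position: [0.5658, -0.0842, 0.041]
tool_rot: [-2.705, -0.001, 0.188]
force: [-1.8, -0.1, 11.0]
grip_width: 0.01
finger_force: 42.2
```

{"name": "move_arm", "arguments": {
  "plan": [
    [[0, 0, 0.08, 0.17, 0, 0, -1], [0, 0, 0.08, 0, 0, 0, -1], [0, 0, 0.05, 0, 0, 0, -1], [0, 0, 0, 0, 0, 0, -1], [0, 0, 0, 0, 0, 0, -1], [0, 0, 0, 0, 0, 0, -1], [0, 0, 0, 0, 0, 0, -1], [0, 0, 0, 0, 0, 0, -1], [0, 0, 0, 0, 0, 0, -1], [0, 0, 0, 0, 0, 0, -1]]
  ]
}}

```text
clock: 10.85
position: [0.566, -0.0834, 0.0404]
tool_rot: [-2.688, -0.002, 0.188]
force: [-17.3, -13.0, 67.8]
grip_width: 0.0104
finger_force: 48.1
```

```bash
python3 - <<'E'
from h import *
s=observe();M=rot(s["tool_rot"]);print(s["force"],s["moment"],s["position"]-M[:,2]*.038)
t=grab_frame("side");w=wrist()
a=cv2.resize(t["color"][180:270,250:350,::-1],(400,360),interpolation=cv2.INTER_CUBIC);b=cv2.resize(w["color"][0:360,:400,::-1],(400,360))
cv2.imwrite("pics/lev.png",np.hstack([a,b]))
E
```

```text
[-17.28102232 -13.01377115  67.77396073] [3.38763637 4.22079525 1.85893134] [ 0.56902199 -0.09977984  0.07457996]
```

View pics/lev.png

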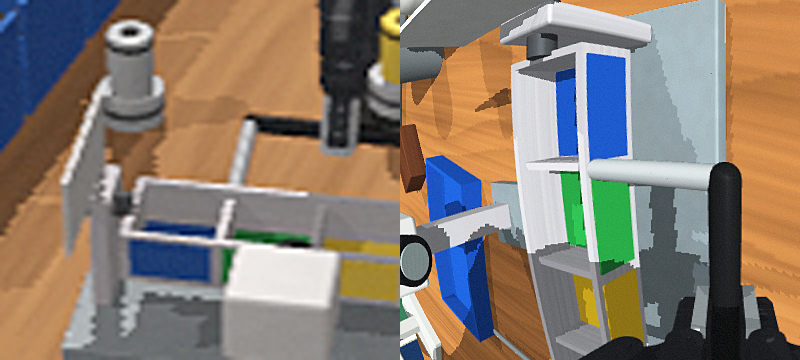

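{"name": "move_arm", "arguments": {
  "plan": [
    [[0, 0, -0.1, 0, 0, 0, -1], [0, 0, 0, 0, 0, 0, 0.2], [0, 0, 0, 0, 0, 0, 0.2], [0, 0, 0, 0, 0, 0, 0.2], [0, 0, 0, 0, 0, 0, 0.2], [0, 0, -0.8, 0, 0, 0, 0.2], [0, 0, -1, 0, 0, 0, 0.2], [0, 0, -1, -0.5, 0, 0, 0.2], [0, 0, -1, -0.9, 0, 0, 1], [0, 0, -1, -0.9, 0, 0, 1]]
  ]
}}

```text
clock: 11.95
position: [0.5726, -0.122, 0.1265]
tool_rot: [-2.931, -0.0, 0.187]
force: [1.6, 0.3, -0.2]
grip_width: 0.0779
finger_force: 0.0
```

{"name": "move_arm", "arguments": {
  "plan": [
    [[0, 0, -0.5, -0.9, 0, 0, 1], [0, 0, 0, -0.9, 0, 0, 1], [0, 0.8, 0, -0.23, 0, 0, 1], [0, 0.8, 0, 0, 0, 0, 1], [0, 0, 0, 0, 0, 0, 1], [0, 0, 0, 0, 0, 0, 1], [0, 0, 0, 0, 0, 0, 1], [0, 0, 0, 0, 0, 0, 1], [0, 0, 0, 0, 0, 0, 1], [0, 0, 0, 0, 0, 0, 1]]
  ]
}}

```text
clock: 12.95
position: [0.579, -0.1542, 0.1354]
tool_rot: [-3.14, -0.0, 0.189]
force: [-0.7, -0.7, 0.2]
grip_width: 0.0853
finger_force: 0.0
```

```bash
cat >> h.py <<'E'
def caps():
    "cap axis from wrist view: cap-top blob (dark hole filled) at z=.071 is seen with side; use flange+cap hull? -> min circle of bright top"
E
python3 - <<'E'
from h import *
s=observe();print(s["clock"],s["position"],s["tool_rot"])
f=wrist();cv2.imwrite("pics/w2.png",f["color"][:,:,::-1])
for c in("yellow","green","blue"):print(c,blobs(f,c))
print(f["T"][:3,3],shares([.5699,-.251,.2]))
E
```

```text
12.95 [ 0.57895644 -0.15422633  0.13538352] [-3.14033486e+00 -1.33513297e-06  1.88729700e-01]
yellow [((np.float64(160.9), np.float64(264.6)), 982), ((np.float64(449.8), np.float64(263.7)), 1918), ((np.float64(128.3), np.float64(262.3)), 1617)]
green [((np.float64(117.6), np.float64(192.2)), 2114), ((np.float64(151.3), np.float64(195.9)), 1034)]
blue [((np.float64(604.7), np.float64(18.4)), 2933), ((np.float64(145.3), np.float64(115.3)), 1219), ((np.float64(111.2), np.float64(120.3)), 2333), ((np.float64(558.2), np.float64(257.4)), 839), ((np.float64(579.3), np.float64(272.0)), 714), ((np.float64(2.2), np.float64(333.7)), 196), ((np.float64(626.1), np.float64(413.1)), 2197)]
[ 0.65481241 -0.13867459  0.30182668] [-1.35  4.66 -3.24]
```

View pics/w2.png

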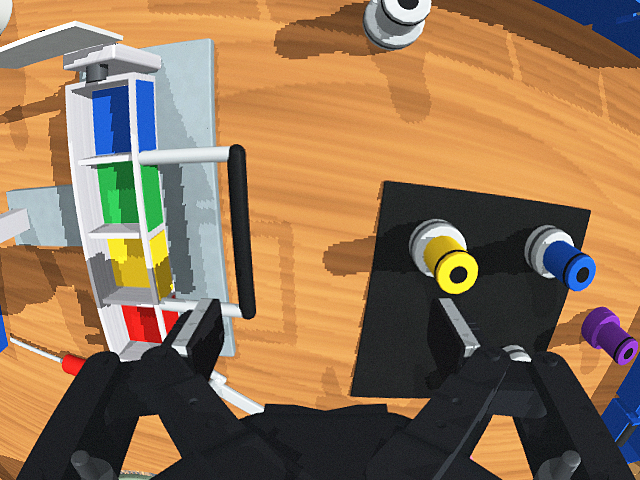

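```bash
python3 - <<'E'
s=open('h.py').read();i=s.index("def caps()");s=s[:i]+'''def hole(f,c,near,z=.071,tol=.08):
    "xy of the cap-top hole of colour c nearest to xy 'near'"
    h=cv2.cvtColor(f["color"],cv2.COLOR_RGB2HSV);lo,hi=HUE[c];m=cv2.inRange(h,(lo-3,110,40),(hi+3,255,255))
    cs,hi_=cv2.findContours(m,cv2.RETR_CCOMP,cv2.CHAIN_APPROX_NONE);out=[]
    for k,q in enumerate(cs):
        if hi_[0][k][3]<0 or cv2.contourArea(q)<8: continue
        M=cv2.moments(q);p=(M["m10"]/M["m00"],M["m01"]/M["m00"]);w=onz(f,p,z)
        e=np.linalg.norm(w[:2]-near)
        if e<tol: out.append((round(e,3),np.round(p,1),w.round(4),M["m00"]))
    return sorted(out,key=lambda a:-a[3])
'''
open('h.py','w').write(s)
E
python3 - <<'E'
from h import *
f=wrist()
print(hole(f,"yellow",[.57,-.251]),hole(f,"blue",[.59,-.36]))
for p in((458,275),(580,272)):print(onz(f,p,.071))
E
```

```text
[(np.float64(0.001), array([458.1, 274.5]), array([ 0.5696, -0.2506,  0.071 ]), 241.0), (np.float64(0.019), array([439.3, 260.9]), array([ 0.5773, -0.2333,  0.071 ]), 53.0), (np.float64(0.018), array([455.3, 251.1]), array([ 0.5863, -0.2428,  0.071 ]), 47.0)] [(np.float64(0.006), array([582.3, 274.5]), array([ 0.5868, -0.3654,  0.071 ]), 153.0)]
[ 0.56925636 -0.25062779  0.071     ]
[ 0.58857112 -0.36169971  0.071     ]
```

{"name": "move_arm", "arguments": {
  "plan": [
    [[-0.23, 0.78, 0, 0, 0, 0, 1], [-0.23, 0.78, 0, 0, 0, 0, 1], [-0.23, 0.78, 0, 0, 0, 0, 1], [-0.23, 0.78, 0, 0, 0, 0, 1], [-0.23, 0.78, 0, 0, 0, 0, 1], [-0.22, 0.75, 0, 0, 0, 0, 1], [0, 0, 0.8, 0, 0, 0, 1], [0, 0, 0.8, 0, 0, 0, 1], [0, 0, 0.8, 0, 0, 0, 1], [0, 0, 0, 0, 0, 0, 1]]
  ]
}}

```text
clock: 14.05
position: [0.5683, -0.2507, 0.0852]
tool_rot: [-3.139, 0.003, 0.189]
force: [-1.0, -0.7, -0.1]
grip_width: 0.0856
finger_force: 0.0
```

```bash
python3 - <<'E'
from h import *
s=observe();print(s["position"],s["tool_rot"]);f=wrist();print(hole(f,"yellow",[.57,-.251]),shares([.5696,-.2506,.016]))
E
```

```text
[ 0.56833031 -0.25071914  0.0851746 ] [-3.13883746e+00  2.63440405e-03  1.88654746e-01]
[(np.float64(0.0), array([328.4, 266.2]), array([ 0.5697, -0.2507,  0.071 ]), 481.0), (np.float64(0.017), array([312.9, 238.7]), array([ 0.5832, -0.24  ,  0.071 ]), 54.5), (np.float64(0.067), array([211.7, 214.3]), array([ 0.5863, -0.1859,  0.071 ]), 34.0), (np.float64(0.062), array([221.6, 216.2]), array([ 0.5862, -0.1913,  0.071 ]), 28.0), (np.float64(0.074), array([225.3, 167.4]), array([ 0.6118, -0.1901,  0.071 ]), 28.0), (np.float64(0.018), array([331.4, 233.8]), array([ 0.5876, -0.2488,  0.071 ]), 25.5), (np.float64(0.072), array([203.6, 212.3]), array([ 0.5865, -0.1813,  0.071 ]), 21.0), (np.float64(0.074), array([198.4, 211.2]), array([ 0.5866, -0.1784,  0.071 ]), 18.5), (np.float64(0.06), array([237.8, 194.8]), array([ 0.599 , -0.1985,  0.071 ]), 18.5), (np.float64(0.017), array([343.1, 237.3]), array([ 0.5868, -0.2551,  0.071 ]), 18.0), (np.float64(0.055), array([235.1, 217.9]), array([ 0.5867, -0.1986,  0.071 ]), 14.5), (np.float64(0.058), array([228.5, 216.8]), array([ 0.5866, -0.1951,  0.071 ]), 12.0), (np.float64(0.061), array([236.8, 192. ]), array([ 0.6003, -0.1978,  0.071 ]), 8.5), (np.float64(0.077), array([217.5, 166. ]), array([ 0.6119, -0.186 ,  0.071 ]), 8.0)] [0.04 0.   3.52]
```

{"name": "move_arm", "arguments": {
  "plan": [
    [[0, 0, 0.8, 0, 0, 0, 1], [0, 0, 0.8, 0, 0, 0, 1], [0, 0, 0.8, 0, 0, 0, 1], [0, 0, 0.6, 0, 0, 0, 1], [0, 0, 0.4, 0, 0, 0, 1], [0, 0, 0, 0, 0, 0, 1], [0, 0, 0, 0, 0, 0, -1], [0, 0, 0, 0, 0, 0, -1], [0, 0, 0, 0, 0, 0, -1], [0, 0, 0, 0, 0, 0, -1]]
  ],
  "grip_force": 50
}}

```text
clock: 15.1
position: [0.5698, -0.251, 0.0198]
tool_rot: [-3.141, -0.001, 0.189]
force: [0.3, -0.7, 7.1]
grip_width: 0.0305
finger_force: 48.9
```

{"name": "move_arm", "arguments": {
  "plan": [
    [[0, 0, 0, 0, 0, 0, -1], [0, 0, 0, 0, 0, 0, -1], [0, 0, 0, 0, 0, 0, -1], [0, 0, -0.3, 0, 0, 0, -1], [0, 0, -0.6, 0, 0, 0, -1], [0, 0, -0.9, 0, 0, 0, -1], [0, 0, -0.9, 0, 0, 0, -1], [0, 0, -0.9, 0, 0, 0, -1], [0, 0, -0.9, 0, 0, 0, -1], [0, 0, -0.8, 0, 0, 0, -1]]
  ]
}}

```text
clock: 16.1
position: [0.5695, -0.2508, 0.1271]
tool_rot: [-3.141, -0.001, 0.189]
force: [0.2, -1.1, -2.1]
grip_width: 0.0304
finger_force: 49.7
```

```bash
python3 - <<'E'
from h import *
s=observe();print(s["position"],s["tool_rot"])
a=np.radians(10.8);A=np.array([.5503,-.0012]);X=np.array([np.cos(a),np.sin(a)])
for n,k in(("y",-.028),("g",.028),("b",.084)):
    p=A+k*X;print(n,p,shares([*p,.058]))
f=wrist();print(hole(f,"yellow",s["position"][:2],s["position"][2]+.055)[:1])
t=grab_frame("top");print([blobs(t,c,box=(400,190,530,320)) for c in("green","blue")])
E
```

```text
[ 0.5695029  -0.25082036  0.12712052] [-3.14087293e+00 -6.26505883e-04  1.88636503e-01]
y [ 0.52279596 -0.00644668] [ -0.   -12.44   3.46]
g [0.57780404 0.00404668] [  2.8  -12.44   3.47]
b [0.63281213 0.01454003] [  5.6  -12.44   3.47]
[(np.float64(0.003), array([324.6, 337.8]), array([ 0.5717, -0.2489,  0.1821]), 926.0)]
[[], []]
```

{"name": "move_arm", "arguments": {
  "plan": [
    [[0, 0, 0.9, 0, 0, 0, -1], [0, 0, 0.9, 0, 0, 0, -1], [0, 0, 0.9, 0, 0, 0, -1], [0, 0, 0.9, 0, 0, 0, -1], [0, 0, 0.9, 0, 0, 0, -1], [0, 0, 0.5, 0, 0, 0, -1], [0, 0, 0.3, 0, 0, 0, -1], [0, 0, 0, 0, 0, 0, -1], [0, 0, 0, 0, 0, 0, 0.2], [0, 0, 0, 0, 0, 0, 0.2]]
  ]
}}

```text
clock: 17.2
position: [0.5698, -0.2508, 0.0197]
tool_rot: [-3.141, -0.001, 0.189]
force: [-0.7, -0.0, 0.2]
grip_width: 0.0514
finger_force: 0.0
```

{"name": "move_arm", "arguments": {
  "plan": [
    [[0, 0, 0, 0, 0, 0, 0.2], [0, 0, -0.5, 0, 0, 0, 0.2], [0, 0, 0, 0, 0, 0, 0.2], [0, 0, 0, 0, 0, 0, -1], [0, 0, 0, 0, 0, 0, -1], [0, 0, 0, 0, 0, 0, -1], [0, 0, 0, 0, 0, 0, -1], [0, 0, 0, 0, 0, 0, -1], [0, 0, 0, 0, 0, 0, -1], [0, 0, -0.5, 0, 0, 0, -1]]
  ]
}}

```text
clock: 18.2
position: [0.5687, -0.2505, 0.0385]
tool_rot: [-3.14, 0.002, 0.189]
force: [-1.1, -0.2, -2.2]
grip_width: 0.0302
finger_force: 49.9
```

{"name": "move_arm", "arguments": {
  "plan": [
    [[0, -0.5, -0.95, 0, 0, 0, -1], [0, -0.9, -0.95, 0, 0, 0, -1], [0, -0.9, -0.95, 0, 0, 0, -1], [0, -0.9, -0.95, 0, 0, 0, -1], [0, -0.9, -0.95, 0, 0, 0, -1], [0, -0.9, 0, 0, 0, 0, -1], [0, -0.9, 0, 0, 0, 0, -1], [0, -0.9, 0, 0, 0, 0, -1], [0, -0.9, 0, 0, 0, 0, -1], [0, -0.9, 0, 0, 0, 0, -1]]
  ]
}}

```text
clock: 19.2
position: [0.5369, -0.0812, 0.1348]
tool_rot: [-3.141, 0.0, 0.189]
force: [0.5, -0.4, -2.9]
grip_width: 0.03
finger_force: 50.0
```

{"name": "move_arm", "arguments": {
  "plan": [
    [[0, -0.9, 0, 0, 0, 0, -1], [0, -0.9, 0, 0, 0, 0, -1], [0, -0.9, 0, 0, 0, 0, -1], [0, -0.7, 0, 0, 0, 0, -1], [0, -0.4, 0, 0, 0, 0, -1], [0, 0, 0, 0, 0, 0, -1], [0, 0, 0, 0, 0, 0, -1], [0, 0, 0, 0, 0, 0, -1], [0, 0, 0, 0, 0, 0, -1], [0, 0, 0, 0, 0, 0, -1]]
  ]
}}

```text
clock: 20.2
position: [0.523, -0.0077, 0.1345]
tool_rot: [-3.141, 0.0, 0.188]
force: [-0.3, -0.1, -2.5]
grip_width: 0.03
finger_force: 50.0
```

```bash
python3 - <<'E'
from h import *
s=observe();print(s["position"],s["tool_rot"],shares([.5228,-.0064,.072]))
f=wrist();cv2.imwrite("pics/p1.png",f["color"][:,:,::-1])
E
```

```text
[ 0.52300531 -0.00765434  0.1345311 ] [-3.14058069e+00  8.48417161e-05  1.87991209e-01] [ 0.   -0.06  3.13]
```

View pics/p1.png

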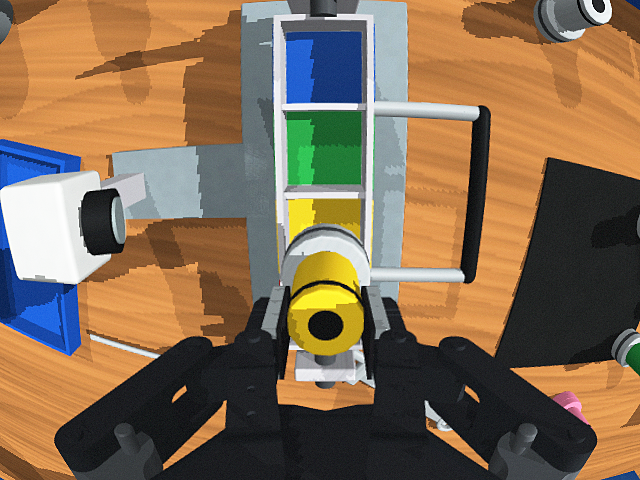

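```bash
python3 - <<'E'
from h import *
f=wrist()
for p in((325,190),(283,190),(367.5,190),(324,106.5),(279,106.5),(370,106.5),(323,21)):print(p,onz(f,p,.075).round(4))
E
```

```text
(325, 190) [5.552e-01 3.000e-04 7.500e-02]
(283, 190) [0.5505 0.0259 0.075 ]
(367.5, 190) [ 0.5603 -0.0256  0.075 ]
(324, 106.5) [0.6055 0.0104 0.075 ]
(279, 106.5) [0.6009 0.037  0.075 ]
(370, 106.5) [ 0.6111 -0.0166  0.075 ]
(323, 21) [0.6579 0.021  0.075 ]
```

{"name": "move_arm", "arguments": {
  "plan": [
    [[0.05, -0.09, 0.5, 0, 0, 0, -1], [0, 0, 0.5, 0, 0, 0, -1], [0, 0, 0.4, 0, 0, 0, -1], [0, 0, 0.4, 0, 0, 0, -1], [0, 0, 0.4, 0, 0, 0, -1], [0, 0, 0, 0, 0, 0, -1], [0, 0, 0, 0, 0, 0, -1], [0, 0, 0, 0, 0, 0, -1], [0, 0, 0, 0, 0, 0, -1], [0, 0, 0, 0, 0, 0, -1]]
  ]
}}

```text
clock: 21.3
position: [0.5238, -0.0053, 0.0908]
tool_rot: [-3.141, -0.001, 0.189]
force: [-0.1, -0.6, -2.5]
grip_width: 0.0302
finger_force: 50.0
```

{"name": "move_arm", "arguments": {
  "plan": [
    [[0, 0, 0.3, 0, 0, 0, -1], [0, 0, 0.3, 0, 0, 0, -1], [0, 0, 0.2, 0, 0, 0, -1], [0, 0, 0.05, 0, 0, 0, -1], [0, 0, 0.05, 0, 0, 0, -1], [0, 0, 0, 0, 0, 0, -1], [0, 0, 0, 0, 0, 0, -1], [0, 0, 0, 0, 0, 0, -1], [0, 0, 0, 0, 0, 0, -1], [0, 0, 0, 0, 0, 0, -1]]
  ]
}}

```text
clock: 22.3
position: [0.5236, -0.0052, 0.0726]
tool_rot: [-3.141, -0.0, 0.189]
force: [-0.5, 0.1, -2.0]
grip_width: 0.0299
finger_force: 50.0
```

{"name": "move_arm", "arguments": {
  "plan": [
    [[0, 0, 0.07, 0, 0, 0, -1], [0, 0, 0, 0, 0, 0, -1], [0, 0, 0, 0, 0, 0, 0.2], [0, 0, 0, 0, 0, 0, 0.2], [0, 0, 0, 0, 0, 0, 0.2], [0, 0, -0.5, 0, 0, 0, 0.2], [0, 0, -1, 0, 0, 0, 0.2], [0, 0, -1, 0, 0, 0, 0.2], [0, 0, -1, 0, 0, 0, 0.2], [0, 0, -0.8, 0, 0, 0, 0.2]]
  ]
}}

```text
clock: 23.3
position: [0.5239, -0.0053, 0.159]
tool_rot: [-3.141, -0.001, 0.189]
force: [-0.0, 0.6, 0.9]
grip_width: 0.0512
finger_force: 0.0
```

{"name": "move_arm", "arguments": {
  "plan": [
    [[-0.4, 0.97, 0, 0, 0, 0, 1], [-0.4, 0.97, 0, 0, 0, 0, 1], [-0.4, 0.97, 0, 0, 0, 0, 1], [-0.4, 0.97, 0, 0, 0, 0, 1], [-0.4, 0.97, 0, 0, 0, 0, 1], [-0.4, 0.97, 0, 0, 0, 0, 1], [-0.4, 0.97, 0, 0, 0, 0, 1], [-0.4, 0.97, 0, 0, 0, 0, 1], [-0.4, 0.97, 0, 0, 0, 0, 1], [-0.4, 0.97, 0, 0, 0, 0, 1]]
  ]
}}

```text
clock: 24.3
position: [0.4812, -0.2117, 0.1577]
tool_rot: [-3.141, -0.0, 0.189]
force: [-0.4, 0.3, -0.6]
grip_width: 0.0854
finger_force: 0.0
```

{"name": "move_arm", "arguments": {
  "plan": [
    [[-0.4, 0.97, 0, 0, 0, 0, 1], [-0.4, 0.97, 0, 0, 0, 0, 1], [-0.4, 0.97, 0, 0, 0, 0, 1], [-0.4, 0.97, 0, 0, 0, 0, 1], [-0.4, 0.97, 0, 0, 0, 0, 1], [-0.4, 0.97, 0, 0, 0, 0, 1], [-0.4, 0.97, 0, 0, 0, 0, 1], [0, 0.5, 0, 0, 0, 0, 1], [0, 0, 0, 0, 0, 0, 1], [0, 0, 0, 0, 0, 0, 1]]
  ]
}}

```text
clock: 25.3
position: [0.4542, -0.3636, 0.1569]
tool_rot: [-3.14, -0.0, 0.189]
force: [-0.5, 0.3, 0.5]
grip_width: 0.0849
finger_force: 0.0
```

```bash
python3 - <<'E'
from h import *
s=observe();print(s["position"],s["tool_rot"]);f=wrist();
g=hole(f,"green",[.456,-.376]);print(g[:2],hole(f,"blue",[.588,-.36])[:2]);print(shares([*g[0][2][:2],.03]))
f=grab_frame("top");t=f;print([blobs(t,c,box=(290,170,370,300)) for c in("green","blue","yellow")])
E
```

```text
[ 0.45423204 -0.36355966  0.1569177 ] [-3.14001363e+00 -3.15736120e-04  1.89385138e-01]
[(np.float64(0.047), array([390.6, 270.7]), array([ 0.431 , -0.4162,  0.071 ]), 242.0), (np.float64(0.035), array([388.8, 248.6]), array([ 0.4478, -0.4104,  0.071 ]), 42.0)] [(np.float64(0.006), array([368.1,  42.9]), array([ 0.5868, -0.3656,  0.071 ]), 313.0), (np.float64(0.019), array([363.2,  66.1]), array([ 0.57  , -0.3655,  0.071 ]), 35.0)]
[-1.64  2.39  6.34]
[[((np.float64(322.1), np.float64(224.0)), 479)], [((np.float64(317.1), np.float64(199.3)), 467)], [((np.float64(335.4), np.float64(247.1)), 84), ((np.float64(316.8), np.float64(242.7)), 30), ((np.float64(326.8), np.float64(247.6)), 156), ((np.float64(320.7), np.float64(258.9)), 30)]]
```

{"name": "move_arm", "arguments": {
  "plan": [
    [[-0.55, 0.8, 0, 0, 0, 0, 1], [-0.55, 0.8, 0, 0, 0, 0, 1], [-0.54, 0.79, 0, 0, 0, 0, 1], [0, 0, 0.8, 0, 0, 0, 1], [0, 0, 0.8, 0, 0, 0, 1], [0, 0, 0.8, 0, 0, 0, 1], [0, 0, 0.8, 0, 0, 0, 1], [0, 0, 0, 0, 0, 0, 1], [0, 0, 0, 0, 0, 0, 1], [0, 0, 0, 0, 0, 0, 1]]
  ]
}}

```text
clock: 26.4
position: [0.431, -0.4176, 0.0937]
tool_rot: [-3.141, -0.001, 0.189]
force: [0.4, 0.6, -0.2]
grip_width: 0.0854
finger_force: 0.0
```

```bash
python3 - <<'E'
from h import *
f=wrist();print(observe()["position"])
g=hole(f,"green",[.431,-.416]);print(g[:1]);print(shares([*g[0][2][:2],.03]))
cv2.imwrite("pics/g4.png",f["color"][120:420,180:500,::-1])
E
```

```text
[ 0.43099845 -0.41772801  0.09372617]
[(np.float64(0.0), array([325.4, 262.4]), array([ 0.4309, -0.4163,  0.071 ]), 461.0)]
[ 0.01 -0.07  3.19]
```

View pics/g4.png

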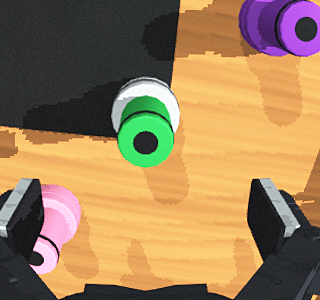

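{"name": "move_arm", "arguments": {
  "plan": [
    [[0, -0.07, 0, 0, 0, 0, 0.3], [0, 0, 0, 0, 0, 0, 0.3], [0, 0, 0.7, 0, 0, 0, 0.3], [0, 0, 0.8, 0, 0, 0, 0.3], [0, 0, 0.8, 0, 0, 0, 0.3], [0, 0, 0.6, 0, 0, 0, 0.3], [0, 0, 0.3, 0, 0, 0, 0.3], [0, 0, 0, 0, 0, 0, -1], [0, 0, 0, 0, 0, 0, -1], [0, 0, 0, 0, 0, 0, -1]]
  ]
}}

```text
clock: 27.45
position: [0.4305, -0.4164, 0.0293]
tool_rot: [-3.141, -0.0, 0.189]
force: [0.2, -0.6, -2.6]
grip_width: 0.0302
finger_force: 49.4
```

{"name": "move_arm", "arguments": {
  "plan": [
    [[0, 0, 0, 0, 0, 0, -1], [0, 0, 0, 0, 0, 0, -1], [0, 0, 0, 0, 0, 0, -1], [0, 0, -0.3, 0, 0, 0, -1], [0, 0, -0.7, 0, 0, 0, -1], [0, 0, -0.9, 0, 0, 0, -1], [0, 0, -0.9, 0, 0, 0, -1], [0, 0, -0.9, 0, 0, 0, -1], [0, 0, -0.9, 0, 0, 0, -1], [0, 0, -0.7, 0, 0, 0, -1]]
  ]
}}

```text
clock: 28.45
position: [0.4305, -0.4165, 0.1369]
tool_rot: [3.141, -0.001, 0.189]
force: [0.3, -0.3, -2.2]
grip_width: 0.0303
finger_force: 49.6
```

```bash
python3 - <<'E'
from h import *
s=observe();print(s["position"],s["tool_rot"])
a=np.radians(10.8);A=np.array([.5513,-.0004]);X=np.array([np.cos(a),np.sin(a)])
print(shares([*(A+.028*X),.072]))
E
```

```text
[ 0.43050443 -0.41646229  0.13693462] [ 3.14149013e+00 -9.40626986e-04  1.88642957e-01]
[ 11.23 -19.3    3.26]
```

{"name": "move_arm", "arguments": {
  "plan": [
    [[0.75, -0.96, -0.25, 0, 0, 0, -1], [0.75, -0.96, -0.25, 0, 0, 0, -1], [0.75, -0.96, 0, 0, 0, 0, -1], [0.75, -0.96, 0, 0, 0, 0, -1], [0.75, -0.96, 0, 0, 0, 0, -1], [0.75, -0.96, 0, 0, 0, 0, -1], [0.75, -0.96, 0, 0, 0, 0, -1], [0.75, -0.96, 0, 0, 0, 0, -1], [0.75, -0.96, 0, 0, 0, 0, -1], [0.75, -0.96, 0, 0, 0, 0, -1]]
  ]
}}

```text
clock: 29.45
position: [0.542, -0.1987, 0.1457]
tool_rot: [-3.141, -0.0, 0.189]
force: [0.6, -0.4, -1.0]
grip_width: 0.03
finger_force: 49.7
```

{"name": "move_arm", "arguments": {
  "plan": [
    [[0.75, -0.96, 0, 0, 0, 0, -1], [0.75, -0.96, 0, 0, 0, 0, -1], [0.75, -0.96, 0, 0, 0, 0, -1], [0.75, -0.96, 0, 0, 0, 0, -1], [0.7, -0.96, 0, 0, 0, 0, -1], [0, -0.96, 0, 0, 0, 0, -1], [0, -0.96, 0, 0, 0, 0, -1], [0, -0.96, 0, 0, 0, 0, -1], [0, -0.96, 0, 0, 0, 0, -1], [0, -0.7, 0, 0, 0, 0, -1]]
  ]
}}

```text
clock: 30.45
position: [0.579, -0.0009, 0.1458]
tool_rot: [-3.14, -0.0, 0.189]
force: [1.1, 0.5, -1.8]
grip_width: 0.0302
finger_force: 49.7
```

{"name": "move_arm", "arguments": {
  "plan": [
    [[0, -0.1, 0, 0, 0, 0, -1], [0, 0, 0, 0, 0, 0, -1], [0, 0, 0, 0, 0, 0, -1], [0, 0, 0, 0, 0, 0, -1], [0, 0, 0, 0, 0, 0, -1], [0, 0, 0, 0, 0, 0, -1], [0, 0, 0, 0, 0, 0, -1], [0, 0, 0, 0, 0, 0, -1], [0, 0, 0, 0, 0, 0, -1], [0, 0, 0, 0, 0, 0, -1]]
  ]
}}

```text
clock: 31.45
position: [0.5789, -0.0002, 0.1452]
tool_rot: [-3.141, 0.0, 0.189]
force: [-0.2, 0.2, -2.2]
grip_width: 0.0301
finger_force: 49.8
```

```bash
python3 - <<'E'
from h import *
s=observe();print(s["position"],s["tool_rot"])
a=np.radians(10.8);A=np.array([.5513,-.0004]);X=np.array([np.cos(a),np.sin(a)])
print(A+.028*X,shares([*(A+.028*X),.072]))
f=grab_frame("top");print(blobs(f,"blue",box=(400,190,530,320)),blobs(f,"green",box=(290,170,370,300)))
E
```

```text
[ 5.78869414e-01 -1.90488167e-04  1.45150151e-01] [-3.14051901e+00  1.28790656e-05  1.88702775e-01]
[0.57880404 0.00484668] [ 0.04 -0.24  3.66]
[((np.float64(493.8), np.float64(217.9)), 107)] []
```

{"name": "move_arm", "arguments": {
  "plan": [
    [[0.03, -0.22, 0, 0, 0, 0, -1], [0, 0, 0.6, 0, 0, 0, -1], [0, 0, 0.6, 0, 0, 0, -1], [0, 0, 0.6, 0, 0, 0, -1], [0, 0, 0.5, 0, 0, 0, -1], [0, 0, 0.4, 0, 0, 0, -1], [0, 0, 0, 0, 0, 0, -1], [0, 0, 0, 0, 0, 0, -1], [0, 0, 0, 0, 0, 0, -1], [0, 0, 0, 0, 0, 0, -1]]
  ]
}}

```text
clock: 32.5
position: [0.5789, 0.0042, 0.0916]
tool_rot: [-3.141, -0.001, 0.189]
force: [-0.1, 0.3, -1.6]
grip_width: 0.0303
finger_force: 49.8
```

{"name": "move_arm", "arguments": {
  "plan": [
    [[0, 0, 0.4, 0, 0, 0, -1], [0, 0, 0.3, 0, 0, 0, -1], [0, 0, 0.2, 0, 0, 0, -1], [0, 0, 0.1, 0, 0, 0, -1], [0, 0, 0, 0, 0, 0, -1], [0, 0, 0, 0, 0, 0, -1], [0, 0, 0, 0, 0, 0, 0.2], [0, 0, 0, 0, 0, 0, 0.2], [0, 0, 0, 0, 0, 0, 0.2], [0, 0, -0.5, 0, 0, 0, 0.2]]
  ]
}}

```text
clock: 33.5
position: [0.5779, 0.0043, 0.0806]
tool_rot: [-3.14, 0.002, 0.189]
force: [0.1, -0.4, -0.1]
grip_width: 0.0514
finger_force: 0.0
```

{"name": "move_arm", "arguments": {
  "plan": [
    [[0, 0, -1, 0, 0, 0, 0.2], [0, 0, -1, 0, 0, 0, 0.2], [0, 0, -1, 0, 0, 0, 0.2], [0, 0, -0.7, 0, 0, 0, 0.2], [-0.16, 0.96, 0, 0, 0, 0, 0.2], [-0.16, 0.96, 0, 0, 0, 0, 0.2], [-0.16, 0.96, 0, 0, 0, 0, 0.2], [-0.16, 0.96, 0, 0, 0, 0, 1], [-0.16, 0.96, 0, 0, 0, 0, 1], [-0.16, 0.96, 0, 0, 0, 0, 1]]
  ]
}}

```text
clock: 34.5
position: [0.5813, -0.1134, 0.1554]
tool_rot: [-3.141, -0.0, 0.189]
force: [-0.2, -0.4, 0.2]
grip_width: 0.0854
finger_force: 0.0
```

{"name": "move_arm", "arguments": {
  "plan": [
    [[-0.16, 0.96, 0, 0, 0, 0, 1], [-0.16, 0.96, 0, 0, 0, 0, 1], [-0.16, 0.96, 0, 0, 0, 0, 1], [-0.16, 0.96, 0, 0, 0, 0, 1], [-0.16, 0.96, 0, 0, 0, 0, 1], [-0.16, 0.96, 0, 0, 0, 0, 1], [-0.16, 0.96, 0, 0, 0, 0, 1], [-0.16, 0.96, 0, 0, 0, 0, 1], [-0.16, 0.96, 0, 0, 0, 0, 1], [-0.16, 0.96, 0, 0, 0, 0, 1]]
  ]
}}

```text
clock: 35.5
position: [0.5859, -0.3083, 0.1551]
tool_rot: [-3.141, -0.0, 0.189]
force: [0.6, 0.5, 0.5]
grip_width: 0.085
finger_force: 0.0
```

{"name": "move_arm", "arguments": {
  "plan": [
    [[-0.16, 0.96, 0, 0, 0, 0, 1], [-0.16, 0.96, 0, 0, 0, 0, 1], [-0.16, 0.96, 0, 0, 0, 0, 1], [0, 0, 0.8, 0, 0, 0, 1], [0, 0, 0.8, 0, 0, 0, 1], [0, 0, 0.8, 0, 0, 0, 1], [0, 0, 0.6, 0, 0, 0, 1], [0, 0, 0, 0, 0, 0, 1], [0, 0, 0, 0, 0, 0, 1], [0, 0, 0, 0, 0, 0, 1]]
  ]
}}

```text
clock: 36.5
position: [0.5878, -0.3655, 0.0956]
tool_rot: [-3.141, -0.001, 0.189]
force: [0.2, -0.1, 1.0]
grip_width: 0.0859
finger_force: 0.0
```

```bash
python3 - <<'E'
from h import *
f=wrist();print(observe()["position"])
g=hole(f,"blue",[.587,-.366]);print(g[:2]);print(shares([*g[0][2][:2],.0295]))
E
```

```text
[ 0.58772898 -0.3656073   0.09558475]
[(np.float64(0.0), array([327.9, 262.7]), array([ 0.5869, -0.3658,  0.071 ]), 447.0), (np.float64(0.018), array([327.5, 232. ]), array([ 0.6044, -0.3622,  0.071 ]), 28.0)]
[-0.05  0.    3.3 ]
```

{"name": "move_arm", "arguments": {
  "plan": [
    [[-0.05, 0, 0.7, 0, 0, 0, 0.5], [0, 0, 0.8, 0, 0, 0, 0.5], [0, 0, 0.8, 0, 0, 0, 0.5], [0, 0, 0.6, 0, 0, 0, 0.5], [0, 0, 0.4, 0, 0, 0, 0.5], [0, 0, 0, 0, 0, 0, 0.5], [0, 0, 0, 0, 0, 0, -1], [0, 0, 0, 0, 0, 0, -1], [0, 0, 0, 0, 0, 0, -1], [0, 0, 0, 0, 0, 0, -1]]
  ]
}}

```text
clock: 37.55
position: [0.5868, -0.366, 0.0297]
tool_rot: [-3.142, -0.001, 0.188]
force: [-0.9, -0.0, 6.4]
grip_width: 0.03
finger_force: 49.3
```

{"name": "move_arm", "arguments": {
  "plan": [
    [[0, 0, 0, 0, 0, 0, -1], [0, 0, 0, 0, 0, 0, -1], [0, 0, -0.3, 0, 0, 0, -1], [0, 0, -0.7, 0, 0, 0, -1], [0, 0, -0.9, 0, 0, 0, -1], [0, 0, -0.9, 0, 0, 0, -1], [0, 0, -0.9, 0, 0, 0, -1], [0, 0, -0.9, 0, 0, 0, -1], [0, 0, -0.9, 0, 0, 0, -1], [0, 0, -0.3, 0, 0, 0, -1]]
  ]
}}

```text
clock: 38.55
position: [0.5872, -0.3662, 0.1482]
tool_rot: [3.14, -0.003, 0.189]
force: [-0.0, -0.3, -2.4]
grip_width: 0.03
finger_force: 49.9
```

{"name": "move_arm", "arguments": {
  "plan": [
    [[0.49, -0.96, 0, 0, 0, 0, -1], [0.49, -0.96, 0, 0, 0, 0, -1], [0.49, -0.96, 0, 0, 0, 0, -1], [0.49, -0.96, 0, 0, 0, 0, -1], [0.49, -0.96, 0, 0, 0, 0, -1], [0.49, -0.96, 0, 0, 0, 0, -1], [0.49, -0.96, 0, 0, 0, 0, -1], [0.49, -0.96, 0, 0, 0, 0, -1], [0.49, -0.96, 0, 0, 0, 0, -1], [0.49, -0.96, 0, 0, 0, 0, -1]]
  ]
}}

```text
clock: 39.55
position: [0.6467, -0.1579, 0.1453]
tool_rot: [-3.141, -0.0, 0.189]
force: [0.3, -0.4, -2.1]
grip_width: 0.0301
finger_force: 49.9
```

{"name": "move_arm", "arguments": {
  "plan": [
    [[0.49, -0.96, 0, 0, 0, 0, -1], [0.48, -0.96, 0, 0, 0, 0, -1], [0, -0.96, 0, 0, 0, 0, -1], [0, -0.96, 0, 0, 0, 0, -1], [0, -0.96, 0, 0, 0, 0, -1], [0, -0.96, 0, 0, 0, 0, -1], [0, -0.96, 0, 0, 0, 0, -1], [0, -0.96, 0, 0, 0, 0, -1], [0, -0.8, 0, 0, 0, 0, -1], [0, 0, 0, 0, 0, 0, -1]]
  ]
}}

```text
clock: 40.55
position: [0.6331, 0.0144, 0.1454]
tool_rot: [-3.14, -0.0, 0.191]
force: [0.1, -0.5, -3.0]
grip_width: 0.0299
finger_force: 49.9
```

```bash
python3 - <<'E'
from h import *
s=observe();print(s["position"],s["tool_rot"],shares([.6338,.0153,.072]),s["grip_width"])
E
```

```text
[0.63308183 0.01442404 0.14542572] [-3.13953799e+00 -7.58395135e-05  1.91441827e-01] [ 0.04 -0.03  3.67] 0.029944166046395587
```

{"name": "move_arm", "arguments": {
  "plan": [
    [[0.03, 0, 0, 0, 0, 0, -1], [0, 0, 0.6, 0, 0, 0, -1], [0, 0, 0.6, 0, 0, 0, -1], [0, 0, 0.6, 0, 0, 0, -1], [0, 0, 0.5, 0, 0, 0, -1], [0, 0, 0.4, 0, 0, 0, -1], [0, 0, 0, 0, 0, 0, -1], [0, 0, 0, 0, 0, 0, -1], [0, 0, 0, 0, 0, 0, -1], [0, 0, 0, 0, 0, 0, -1]]
  ]
}}

```text
clock: 41.55
position: [0.6342, 0.0135, 0.0903]
tool_rot: [-3.138, 0.0, 0.19]
force: [-1.2, 8.4, -2.3]
grip_width: 0.0303
finger_force: 51.2
```

{"name": "move_arm", "arguments": {
  "plan": [
    [[0, -0.08, -0.1, 0, 0, 0, -1], [0, -0.05, 0, 0, 0, 0, -1], [0, 0, 0, 0, 0, 0, -1], [0, 0, 0, 0, 0, 0, -1], [0, 0, 0, 0, 0, 0, -1], [0, 0, 0, 0, 0, 0, -1], [0, 0, 0, 0, 0, 0, -1], [0, 0, 0, 0, 0, 0, -1], [0, 0, 0, 0, 0, 0, -1], [0, 0, 0, 0, 0, 0, -1]]
  ]
}}

```text
clock: 42.55
position: [0.634, 0.0142, 0.0932]
tool_rot: [-3.141, -0.0, 0.189]
force: [-0.9, 1.2, -2.6]
grip_width: 0.0299
finger_force: 51.6
```

{"name": "move_arm", "arguments": {
  "plan": [
    [[0, -0.02, 0.4, 0, 0, 0, -1], [0, 0, 0.3, 0, 0, 0, -1], [0, 0, 0.25, 0, 0, 0, -1], [0, 0, 0.1, 0, 0, 0, -1], [0, 0, 0, 0, 0, 0, -1], [0, 0, 0, 0, 0, 0, -1], [0, 0, 0, 0, 0, 0, -1], [0, 0, 0, 0, 0, 0, -1], [0, 0, 0, 0, 0, 0, -1], [0, 0, 0, 0, 0, 0, -1]]
  ]
}}

```text
clock: 43.55
position: [0.6339, 0.0146, 0.0722]
tool_rot: [-3.14, 0.0, 0.189]
force: [0.2, 0.3, -3.2]
grip_width: 0.0302
finger_force: 51.7
```

{"name": "move_arm", "arguments": {
  "plan": [
    [[0, 0, 0.06, 0, 0, 0, -1], [0, 0, 0, 0, 0, 0, 0.2], [0, 0, 0, 0, 0, 0, 0.2], [0, 0, 0, 0, 0, 0, 0.2], [0, 0, -0.5, 0, 0, 0, 0.2], [0, 0, -1, 0, 0, 0, 0.2], [0, 0, -1, 0, 0, 0, 0.2], [0, 0, -1, 0, 0, 0, 0.2], [0, 0, -1, 0, 0, 0, 0.2], [0, 0, 0, 0, 0, 0, 0.2]]
  ]
}}

```text
clock: 44.55
position: [0.6353, 0.0147, 0.1644]
tool_rot: [-3.141, -0.004, 0.189]
force: [0.5, 1.0, 0.0]
grip_width: 0.0513
finger_force: 0.0
```

{"name": "move_arm", "arguments": {
  "plan": [
    [[-0.7, 0.83, 0, 0, 0, 0, 0.4], [-0.7, 0.83, 0, 0, 0, 0, 0.4], [-0.7, 0.83, 0, 0, 0, 0, 0.4], [-0.7, 0.83, 0, 0, 0, 0, 0.4], [-0.7, 0.83, 0, 0, 0, 0, 0.4], [-0.7, 0.8, 0, 0, 0, 0, 0.4], [0, 0, 0, 0, 0, 0, 0.4], [0, 0, 0, 0, 0, 0, 0.4], [0, 0, 0, 0, 0, 0, 0.4], [0, 0, 0, 0, 0, 0, 0.4]]
  ]
}}

```text
clock: 45.55
position: [0.5702, -0.0976, 0.1608]
tool_rot: [-3.14, -0.0, 0.19]
force: [-0.4, 0.2, -0.0]
grip_width: 0.0599
finger_force: 0.0
```

```bash
python3 - <<'E'
from h import *
s=observe();print(s["position"],s["tool_rot"],shares([.5695,-.099,.037]),s["force"])
f=wrist();g=grab_frame("side")
b=cv2.resize(g["color"][170:290,240:400,::-1],(480,360),interpolation=cv2.INTER_CUBIC)
cv2.imwrite("pics/l1.png",np.hstack([b,f["color"][0:360,60:380,::-1]]))
E
```

```text
[ 0.57023888 -0.09762051  0.16084008] [-3.14023613e+00 -1.56233766e-04  1.89757433e-01] [-0.05  0.07  6.19] [-0.44324992  0.18392085 -0.04287298]
```

View pics/l1.png

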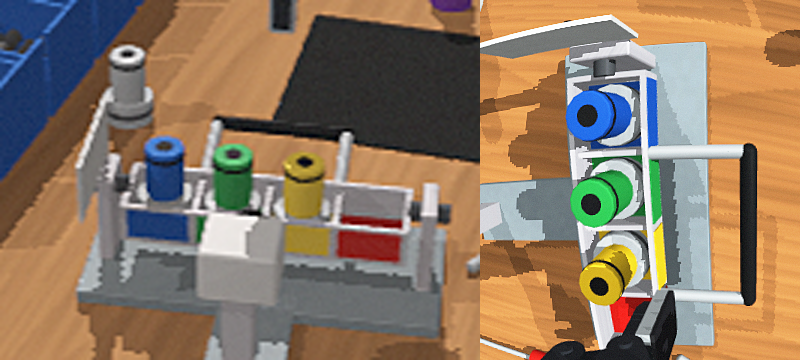

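{"name": "move_arm", "arguments": {
  "plan": [
    [[0, 0.05, 0.9, 0, 0, 0, 0.4], [0, 0, 0.9, 0, 0, 0, 0.4], [0, 0, 0.9, 0, 0, 0, 0.4], [0, 0, 0.9, 0, 0, 0, 0.4], [0, 0, 0.9, 0, 0, 0, 0.4], [0, 0, 0.8, 0, 0, 0, 0.4], [0, 0, 0.5, 0, 0, 0, 0.4], [0, 0, 0.3, 0, 0, 0, 0.4], [0, 0, 0, 0, 0, 0, 0.4], [0, 0, 0, 0, 0, 0, 0.4]]
  ]
}}

```text
clock: 46.65
position: [0.5704, -0.0993, 0.0394]
tool_rot: [-3.141, -0.001, 0.189]
force: [0.8, -0.3, 0.6]
grip_width: 0.0595
finger_force: 0.0
```

{"name": "move_arm", "arguments": {
  "plan": [
    [[0, 0, 0, 0, 0, 0, -1], [0, 0, 0, 0, 0, 0, -1], [0, 0, 0, 0, 0, 0, -1], [0, 0, 0, 0, 0, 0, -1], [0, 0, 0, 0, 0, 0, -1], [0, 0, 0, 0, 0, 0, -1], [0, 0, 0, 0, 0, 0, -1], [0, 0, 0, 0, 0, 0, -1], [0, 0, 0, 0, 0, 0, -1], [0, 0, 0, 0, 0, 0, -1]]
  ],
  "grip_force": 50
}}

```text
clock: 47.65
position: [0.5703, -0.0995, 0.0393]
tool_rot: [-3.141, -0.0, 0.189]
force: [-1.1, -0.3, 6.3]
grip_width: 0.01
finger_force: 48.7
```

{"name": "move_arm", "arguments": {
  "plan": [
    [[0, 0.073, -0.22, -0.417, 0, 0, -1], [0, 0.073, -0.22, -0.417, 0, 0, -1], [0, 0.073, -0.22, -0.417, 0, 0, -1], [0, 0.073, -0.22, -0.417, 0, 0, -1], [0, 0.073, -0.22, -0.417, 0, 0, -1], [0, 0.073, -0.22, -0.417, 0, 0, -1], [0, 0.073, -0.22, -0.417, 0, 0, -1], [0, 0.073, -0.22, -0.417, 0, 0, -1], [0, 0, 0, 0, 0, 0, -1], [0, 0, 0, 0, 0, 0, -1]]
  ]
}}

```text
clock: 48.65
position: [0.5714, -0.1056, 0.0756]
tool_rot: [2.792, -0.0, 0.189]
force: [0.3, -3.0, 3.0]
grip_width: 0.0097
finger_force: 50.3
```

```bash
python3 - <<'E'
from h import *
s=observe();M=rot(s["tool_rot"]);p=s["position"];print(s["clock"],p,s["force"])
tilt=np.degrees(-np.arctan2(-M[1,2],-M[2,2]));print("tool tilt",np.degrees(np.arccos(-M[2,2])))
b=p-M[:,2]*.0357;a=np.radians(10.8);y=np.array([-np.sin(a),np.cos(a),0])
r=b-np.array([.5513,-.0004,.075]);print("bar",b,np.degrees(np.arctan2(r[2],-r@y)),np.hypot(r[2],r@y))
f=wrist();g=grab_frame("side");t=grab_frame("top")
w=cv2.resize(f["color"][0:200,60:360,::-1],(540,360),interpolation=cv2.INTER_CUBIC);q=cv2.resize(g["color"][180:260,250:300,::-1],(225,360),interpolation=cv2.INTER_CUBIC)
cv2.imwrite("pics/t20.png",np.hstack([w,q]))
E
```

```text
48.65 [ 0.57138937 -0.10557353  0.07563059] [ 0.29365733 -3.04264622  3.02362965]
tool tilt 20.007447039946882
bar [ 0.56909098 -0.09357724  0.10917603] 19.812910114763696 0.10082915525429365
```

{"name": "move_arm", "arguments": {
  "plan": [
    [[0, 0, 0, 0, 0, 0, -1], [0, 0, 0, 0, 0, 0, -1], [0, 0, 0, 0, 0, 0, -1], [0, 0, 0, 0, 0, 0, -1], [0, 0, 0, 0, 0, 0, -1], [0, 0, 0, 0, 0, 0, -1], [0, 0, 0, 0, 0, 0, -1], [0, 0, 0, 0, 0, 0, -1], [0, 0, 0, 0, 0, 0, -1], [0, 0, 0, 0, 0, 0, -1]]
  ]
}}

```text
clock: 49.8
position: [0.5714, -0.1056, 0.0753]
tool_rot: [2.793, -0.0, 0.188]
force: [1.5, -4.8, 3.9]
grip_width: 0.0098
finger_force: 50.4
```

{"name": "move_arm", "arguments": {
  "plan": [
    [[0, 0, 0, 0, 0, 0, -1], [0, 0, 0, 0, 0, 0, -1], [0, 0, 0, 0, 0, 0, -1], [0, 0, 0, 0, 0, 0, -1], [0, 0, 0, 0, 0, 0, -1], [0, 0, 0, 0, 0, 0, -1], [0, 0, 0, 0, 0, 0, -1], [0, 0, 0, 0, 0, 0, -1], [0, 0, 0, 0, 0, 0, -1], [0, 0, 0, 0, 0, 0, -1]]
  ]
}}

```text
clock: 50.8
position: [0.5714, -0.1057, 0.0753]
tool_rot: [2.793, -0.0, 0.188]
force: [2.5, -4.1, 4.7]
grip_width: 0.0097
finger_force: 50.4
```

{"name": "move_arm", "arguments": {
  "plan": [
    [[0, 0, 0, 0, 0, 0, -1], [0, 0, 0, 0, 0, 0, -1], [0, 0, 0, 0, 0, 0, -1], [0, 0, 0, 0, 0, 0, -1], [0, 0, 0, 0, 0, 0, -1], [0, 0, 0, 0, 0, 0, -1], [0, 0, 0, 0, 0, 0, -1], [0, 0, 0, 0, 0, 0, -1], [0, 0, 0, 0, 0, 0, -1], [0, 0, 0, 0, 0, 0, -1]]
  ]
}}

```text
clock: 51.8
position: [0.5714, -0.1056, 0.0753]
tool_rot: [2.793, -0.0, 0.189]
force: [2.2, -5.0, 4.1]
grip_width: 0.0104
finger_force: 50.4
```

View pics/t20.png

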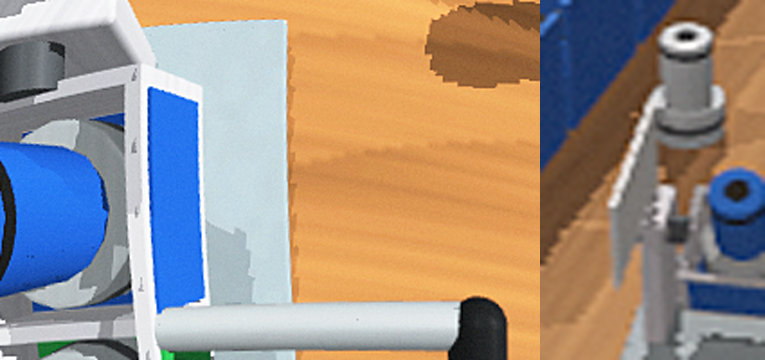

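The picture shows the tilted tray with blue seated; the pointer's marks are not visible, so I rely on the handle geometry, which gives 20°. On to 40°.

{"name": "move_arm", "arguments": {
  "plan": [
    [[0, 0.073, -0.22, -0.417, 0, 0, -1], [0, 0.073, -0.22, -0.417, 0, 0, -1], [0, 0.073, -0.22, -0.417, 0, 0, -1], [0, 0.073, -0.22, -0.417, 0, 0, -1], [0, 0.073, -0.22, -0.417, 0, 0, -1], [0, 0.073, -0.22, -0.417, 0, 0, -1], [0, 0.073, -0.22, -0.417, 0, 0, -1], [0, 0.073, -0.22, -0.417, 0, 0, -1], [0, 0, 0, 0, 0, 0, -1], [0, 0, 0, 0, 0, 0, -1]]
  ]
}}

```text
clock: 52.8
position: [0.5701, -0.0991, 0.1118]
tool_rot: [2.442, 0.0, 0.189]
force: [4.1, -5.4, 7.5]
grip_width: 0.0101
finger_force: 51.5
```

```bash
python3 - <<'E'
from h import *
s=observe();M=rot(s["tool_rot"]);p=s["position"];print(s["clock"],p,s["force"])
print("tool tilt",np.degrees(np.arccos(-M[2,2])))
b=p-M[:,2]*.0357;a=np.radians(10.8);y=np.array([-np.sin(a),np.cos(a),0])
r=b-np.array([.5513,-.0004,.075]);print("bar",b,np.degrees(np.arctan2(r[2],-r@y)),np.hypot(r[2],r@y))
E
```

```text
52.8 [ 0.57008447 -0.09914347  0.11184844] [ 4.06759159 -5.43412525  7.45209703]
tool tilt 40.06093784175962
bar [ 0.56578074 -0.07657355  0.1391718 ] 39.61185242199379 0.10064849265316446
```

{"name": "move_arm", "arguments": {
  "plan": [
    [[0, 0, 0, 0, 0, 0, -1], [0, 0, 0, 0, 0, 0, -1], [0, 0, 0, 0, 0, 0, -1], [0, 0, 0, 0, 0, 0, -1], [0, 0, 0, 0, 0, 0, -1], [0, 0, 0, 0, 0, 0, -1], [0, 0, 0, 0, 0, 0, -1], [0, 0, 0, 0, 0, 0, -1], [0, 0, 0, 0, 0, 0, -1], [0, 0, 0, 0, 0, 0, -1]]
  ]
}}

```text
clock: 53.8
position: [0.57, -0.0992, 0.1118]
tool_rot: [2.443, 0.0, 0.188]
force: [2.6, -3.9, 6.8]
grip_width: 0.0096
finger_force: 51.6
```

{"name": "move_arm", "arguments": {
  "plan": [
    [[0, 0, 0, 0, 0, 0, -1], [0, 0, 0, 0, 0, 0, -1], [0, 0, 0, 0, 0, 0, -1], [0, 0, 0, 0, 0, 0, -1], [0, 0, 0, 0, 0, 0, -1], [0, 0, 0, 0, 0, 0, -1], [0, 0, 0, 0, 0, 0, -1], [0, 0, 0, 0, 0, 0, -1], [0, 0, 0, 0, 0, 0, -1], [0, 0, 0, 0, 0, 0, -1]]
  ]
}}

```text
clock: 54.8
position: [0.5701, -0.0992, 0.1118]
tool_rot: [2.443, 0.0, 0.188]
force: [3.2, -5.0, 5.8]
grip_width: 0.0099
finger_force: 51.6
```

{"name": "move_arm", "arguments": {
  "plan": [
    [[0, 0, 0, 0, 0, 0, -1], [0, 0, 0, 0, 0, 0, -1], [0, 0, 0, 0, 0, 0, -1], [0, 0, 0, 0, 0, 0, -1], [0, 0, 0, 0, 0, 0, -1], [0, 0, 0, 0, 0, 0, -1], [0, 0, 0, 0, 0, 0, -1], [0, 0, 0, 0, 0, 0, -1], [0, 0, 0, 0, 0, 0, -1], [0, 0, 0, 0, 0, 0, -1]]
  ]
}}

```text
clock: 55.8
position: [0.5701, -0.0992, 0.1118]
tool_rot: [2.443, 0.0, 0.188]
force: [3.4, -5.1, 6.1]
grip_width: 0.0098
finger_force: 51.6
```

{"name": "move_arm", "arguments": {
  "plan": [
    [[0, -0.083, 0.217, 0.417, 0, 0, -1], [0, -0.083, 0.217, 0.417, 0, 0, -1], [0, -0.083, 0.217, 0.417, 0, 0, -1], [0, -0.083, 0.217, 0.417, 0, 0, -1], [0, -0.083, 0.217, 0.417, 0, 0, -1], [0, -0.083, 0.217, 0.417, 0, 0, -1], [0, -0.083, 0.217, 0.417, 0, 0, -1], [0, -0.083, 0.217, 0.417, 0, 0, -1], [0, -0.083, 0.217, 0.417, 0, 0, -1], [0, -0.083, 0.217, 0.417, 0, 0, -1]]
  ]
}}

```text
clock: 56.8
position: [0.5714, -0.1053, 0.0659]
tool_rot: [2.882, -0.001, 0.188]
force: [0.9, -4.5, 4.7]
grip_width: 0.0096
finger_force: 51.8
```

{"name": "move_arm", "arguments": {
  "plan": [
    [[0, -0.083, 0.217, 0.417, 0, 0, -1], [0, -0.083, 0.217, 0.417, 0, 0, -1], [0, -0.083, 0.217, 0.417, 0, 0, -1], [0, -0.083, 0.217, 0.417, 0, 0, -1], [0, -0.083, 0.217, 0.417, 0, 0, -1], [0, 0, 0, 0, 0, 0, -1], [0, 0, 0, 0, 0, 0, -1], [0, 0, 0, 0, 0, 0, -1], [0, 0, 0, 0, 0, 0, -1], [0, 0, 0, 0, 0, 0, -1]]
  ]
}}

```text
clock: 57.8
position: [0.5705, -0.1009, 0.043]
tool_rot: [3.098, -0.0, 0.189]
force: [5.0, -7.5, -4.0]
grip_width: 0.01
finger_force: 51.7
```

{"name": "move_arm", "arguments": {
  "plan": [
    [[0, -0.04, 0.11, 0.2, 0, 0, -1], [0, -0.04, 0.11, 0.2, 0, 0, -1], [0, 0, 0, 0, 0, 0, -1], [0, 0, 0, 0, 0, 0, -1], [0, 0, 0, 0, 0, 0, -1], [0, 0, 0, 0, 0, 0, -1], [0, 0, 0, 0, 0, 0, -1], [0, 0, 0, 0, 0, 0, -1], [0, 0, 0, 0, 0, 0, -1], [0, 0, 0, 0, 0, 0, -1]]
  ]
}}

```text
clock: 58.8
position: [0.5702, -0.0995, 0.0392]
tool_rot: [3.139, -0.0, 0.189]
force: [-1.1, -4.9, 9.8]
grip_width: 0.0102
finger_force: 53.3
```

{"name": "move_arm", "arguments": {
  "plan": [
    [[0, 0, 0.06, 0, 0, 0, -1], [0, 0, 0, 0, 0, 0, -1], [0, 0, 0, 0, 0, 0, -1], [0, 0, 0, 0, 0, 0, -1], [0, 0, 0, 0, 0, 0, 0.3], [0, 0, 0, 0, 0, 0, 0.3], [0, 0, 0, 0, 0, 0, 0.3], [0, 0, 0, 0, 0, 0, 0.3], [0, 0, -0.6, 0, 0, 0, 0.3], [0, 0, -1, 0, 0, 0, 0.3]]
  ]
}}

```text
clock: 59.8
position: [0.5693, -0.099, 0.0694]
tool_rot: [3.142, 0.002, 0.189]
force: [0.5, 0.1, -0.1]
grip_width: 0.0557
finger_force: 0.0
```

{"name": "move_arm", "arguments": {
  "plan": [
    [[0, 0, -1, 0, 0, 0, 0.3], [0, 0, -1, 0, 0, 0, 0.3], [0, 0, -1, 0, 0, 0, 0.3], [0, 0, -1, 0, 0, 0, 0.3], [0, 0, -0.5, 0, 0, 0, 0.3], [0, 0, 0, 0, 0, 0, 0.3], [0, 0, 0, 0, 0, 0, 0.3], [0, 0, 0, 0, 0, 0, 0.3], [0, 0, 0, 0, 0, 0, 0.3], [0, 0, 0, 0, 0, 0, 0.3]]
  ]
}}

```text
clock: 60.8
position: [0.5698, -0.0991, 0.1589]
tool_rot: [3.141, 0.001, 0.189]
force: [-0.3, 0.3, -0.1]
grip_width: 0.0554
finger_force: 0.0
```

```bash
python3 - <<'E'
from h import *
s=observe();print(s["position"],s["tool_rot"]);f=wrist()
a=np.radians(10.8);A=np.array([.5513,-.0004]);X=np.array([np.cos(a),np.sin(a)])
for c,k in(("blue",.084),("green",.028),("yellow",-.028)):
    p=A+k*X; h=[q for q in hole(f,c,p,.113,.03)][:1];print(c,p,h,shares([*p,.072]))
E
```

```text
[ 0.56980779 -0.09910825  0.1588717 ] [3.14118957e+00 8.92679647e-04 1.88692357e-01]
blue [0.63381213 0.01534003] [(np.float64(0.004), array([154.7, 115.5]), array([0.6327, 0.0189, 0.113 ]), 363.5)] [ 4.22 -5.02  4.34]
green [0.57880404 0.00484668] [(np.float64(0.004), array([161.5, 204. ]), array([0.5784, 0.0084, 0.113 ]), 337.0)] [ 1.42 -5.02  4.35]
yellow [ 0.52379596 -0.00564668] [(np.float64(0.003), array([173.1, 286.3]), array([ 0.5227, -0.0024,  0.113 ]), 264.5)] [-1.38 -5.02  4.35]
```

{"name": "move_arm", "arguments": {
  "plan": [
    [[0.7, -0.86, 0, 0, 0, 0, 0.3], [0.7, -0.86, 0, 0, 0, 0, 0.3], [0.7, -0.86, 0, 0, 0, 0, 0.3], [0.7, -0.86, 0, 0, 0, 0, 0.3], [0.7, -0.86, 0, 0, 0, 0, 0.3], [0.7, -0.84, 0, 0, 0, 0, 0.3], [0, 0, 0.6, 0, 0, 0, 0.3], [0, 0, 0.6, 0, 0, 0, 0.3], [0, 0, 0, 0, 0, 0, 0.3], [0, 0, 0, 0, 0, 0, 0.3]]
  ]
}}

```text
clock: 61.85
position: [0.6329, 0.0166, 0.135]
tool_rot: [3.141, 0.001, 0.188]
force: [0.8, -0.8, -0.5]
grip_width: 0.0556
finger_force: 0.0
```

```bash
python3 - <<'E'
from h import *
s=observe();f=wrist();h=hole(f,"blue",[.633,.018],.113,.03)[:1];print(s["position"],h,shares([*h[0][2][:2],.073]),s["qpos"])
E
```

```text
[0.63286257 0.01658905 0.13501743] [(np.float64(0.001), array([323.4, 262.3]), array([0.6328, 0.019 , 0.113 ]), 459.0)] [ 0.   -0.12  3.12] [ 0.02409364  0.61963229 -0.21718748  1.63439105  0.16086351  0.90607405
 -1.6367654 ]
```

{"name": "move_arm", "arguments": {
  "plan": [
    [[0, -0.1, 0.7, 0, 0, 0, 0.3], [0, 0, 0.8, 0, 0, 0, 0.3], [0, 0, 0.8, 0, 0, 0, 0.3], [0, 0, 0.5, 0, 0, 0, 0.3], [0, 0, 0.3, 0, 0, 0, 0.3], [0, 0, 0, 0, 0, 0, -1], [0, 0, 0, 0, 0, 0, -1], [0, 0, 0, 0, 0, 0, -1], [0, 0, 0, 0, 0, 0, -1], [0, 0, 0, 0, 0, 0, -1]]
  ]
}}

```text
clock: 62.9
position: [0.6333, 0.0189, 0.0739]
tool_rot: [3.14, -0.001, 0.188]
force: [0.3, -5.2, 2.3]
grip_width: 0.0302
finger_force: 50.1
```

{"name": "move_arm", "arguments": {
  "plan": [
    [[0, 0, 0, 0, 0, 0, -1], [0, 0, 0, 0, 0, 0, -1], [0, 0, -0.3, 0, 0, 0, -1], [0, 0, -0.6, 0, 0, 0, -1], [0, 0, -0.9, 0, 0, 0, -1], [0, 0, -1, 0, 0, 0, -1], [0, 0, -1, 0, 0, 0, -1], [0, 0, -1, 0, 0, 0, -1], [0, 0, -1, 0, 0, 0, -1], [0, 0, -1, 0, 0, 0, -1]]
  ]
}}

```text
clock: 63.9
position: [0.6327, 0.0204, 0.2107]
tool_rot: [-3.141, -0.0, 0.189]
force: [-0.6, -0.0, -2.5]
grip_width: 0.03
finger_force: 50.3
```

```bash
python3 - <<'E'
from h import *
s=observe();print(s["position"],s["force"],s["grip_width"],shares([.495,.294,.033]))
E
```

```text
[0.63270417 0.02038055 0.21068338] [-0.61491563 -0.0264369  -2.50896014] 0.030043493552742957 [ -4.19 -14.73   8.89]
```

{"name": "move_arm", "arguments": {
  "plan": [
    [[-0.26, -0.92, 0, 0, 0, 0, -1], [-0.26, -0.92, 0, 0, 0, 0, -1], [-0.26, -0.92, 0, 0, 0, 0, -1], [-0.26, -0.92, 0, 0, 0, 0, -1], [-0.26, -0.92, 0, 0, 0, 0, -1], [-0.26, -0.92, 0, 0, 0, 0, -1], [-0.26, -0.92, 0, 0, 0, 0, -1], [-0.26, -0.92, 0, 0, 0, 0, -1], [-0.26, -0.92, 0, 0, 0, 0, -1], [-0.26, -0.92, 0, 0, 0, 0, -1]]
  ]
}}

```text
clock: 64.9
position: [0.5466, 0.1919, 0.2097]
tool_rot: [-3.142, -0.0, 0.189]
force: [0.1, 0.9, -1.7]
grip_width: 0.03
finger_force: 50.3
```

{"name": "move_arm", "arguments": {
  "plan": [
    [[-0.26, -0.92, 0, 0, 0, 0, -1], [-0.26, -0.92, 0, 0, 0, 0, -1], [-0.26, -0.92, 0, 0, 0, 0, -1], [-0.26, -0.92, 0, 0, 0, 0, -1], [-0.26, -0.92, 0, 0, 0, 0, -1], [-0.26, -0.92, 0, 0, 0, 0, -1], [0, 0, 0.9, 0, 0, 0, -1], [0, 0, 0.9, 0, 0, 0, -1], [0, 0, 0.9, 0, 0, 0, -1], [0, 0, 0.9, 0, 0, 0, -1]]
  ]
}}

```text
clock: 65.9
position: [0.4956, 0.2937, 0.137]
tool_rot: [-3.141, -0.0, 0.189]
force: [0.6, 0.8, -2.3]
grip_width: 0.0299
finger_force: 50.4
```

```bash
python3 - <<'E'
from h import *
s=observe();print(s["position"],s["tool_rot"],s["qpos"][6],shares([.495,.294,.033]))
f=wrist();h=cv2.cvtColor(f["color"],cv2.COLOR_RGB2HSV);m=cv2.inRange(h,(105,130,40),(125,255,255))
cv2.imwrite("pics/box.png",f["color"][:,:,::-1])
t=grab_frame("side");h=cv2.cvtColor(t["color"],cv2.COLOR_RGB2HSV);m=cv2.inRange(h,(105,130,40),(125,255,255));k=np.zeros_like(m);k[310:400,265:410]=1
p=cv2.findNonZero(m*k)[:,0];i=[p[:,0].argmin(),p[:,0].argmax(),p[:,1].argmin(),p[:,1].argmax()]
for j in i: print(p[j],onz(t,p[j],.026).round(3))
E
```

```text
[0.49559906 0.29374966 0.13697785] [-3.14147603e+00 -2.09276037e-04  1.89248941e-01] -2.1910126631571165 [-0.03 -0.02  5.2 ]
[277 355] [0.545 0.35  0.026]
[400 348] [0.32  0.25  0.026]
[301 318] [0.536 0.238 0.026]
[378 399] [0.331 0.385 0.026]
```

{"name": "move_arm", "arguments": {
  "plan": [
    [[0, 0, 0.9, 0, 0, 0, -1], [0, 0, 0.9, 0, 0, 0, -1], [0, 0, 0.9, 0, 0, 0, -1], [0, 0, 0.9, 0, 0, 0, -1], [0, 0, 0.7, 0, 0, 0, -1], [0, 0, 0.4, 0, 0, 0, -1], [0, 0, 0.2, 0, 0, 0, -1], [0, 0, 0.15, 0, 0, 0, -1], [0, 0, 0, 0, 0, 0, -1], [0, 0, 0, 0, 0, 0, -1]]
  ]
}}

```text
clock: 67.0
position: [0.4962, 0.2932, 0.0367]
tool_rot: [3.141, -0.001, 0.189]
force: [-0.5, 0.6, -3.2]
grip_width: 0.0299
finger_force: 50.3
```

{"name": "move_arm", "arguments": {
  "plan": [
    [[0, 0, 0.1, 0, 0, 0, -1], [0, 0, 0.06, 0, 0, 0, -1], [0, 0, 0, 0, 0, 0, -1], [0, 0, 0, 0, 0, 0, 0.2], [0, 0, 0, 0, 0, 0, 0.2], [0, 0, 0, 0, 0, 0, 0.2], [0, 0, -0.5, 0, 0, 0, 0.2], [0, 0, -1, 0, 0, 0, 0.2], [0, 0, -1, 0, 0, 0, 0.2], [0, 0, -1, 0, 0, 0, 0.2]]
  ]
}}

```text
clock: 68.0
position: [0.4959, 0.2931, 0.1044]
tool_rot: [3.141, -0.0, 0.189]
force: [0.0, 0.1, 0.8]
grip_width: 0.0513
finger_force: 0.0
```

{"name": "move_arm", "arguments": {
  "plan": [
    [[0, 0, -1, 0, 0, 0, 0.3], [0, 0, -1, 0, 0, 0, 0.3], [0, 0, -1, 0, 0, 0, 0.3], [0, 0, -1, 0, 0, 0, 0.3], [0, 0, -1, 0, 0, 0, 0.3], [0.1, 0.9, 0, 0, 0, 0, 0.3], [0.1, 0.9, 0, 0, 0, 0, 0.3], [0.1, 0.9, 0, 0, 0, 0, 0.3], [0.1, 0.9, 0, 0, 0, 0, 0.3], [0.1, 0.9, 0, 0, 0, 0, 0.3]]
  ]
}}

```text
clock: 69.0
position: [0.5228, 0.2059, 0.2038]
tool_rot: [3.141, -0.0, 0.189]
force: [0.2, 0.4, 0.1]
grip_width: 0.0556
finger_force: 0.0
```

{"name": "move_arm", "arguments": {
  "plan": [
    [[0.1, 0.9, 0, 0, 0, 0, 0.3], [0.1, 0.9, 0, 0, 0, 0, 0.3], [0.1, 0.9, 0, 0, 0, 0, 0.3], [0.1, 0.9, 0, 0, 0, 0, 0.3], [0.1, 0.9, 0, 0, 0, 0, 0.3], [0.1, 0.9, 0, 0, 0, 0, 0.3], [0.1, 0.9, 0, 0, 0, 0, 0.3], [0.1, 0.9, 0, 0, 0, 0, 0.3], [0.1, 0.9, 0, 0, 0, 0, 0.3], [0, 0.9, 0, 0, 0, 0, 0.3]]
  ]
}}

```text
clock: 70.0
position: [0.5743, 0.0326, 0.2039]
tool_rot: [3.141, -0.001, 0.189]
force: [-1.0, 0.4, 0.4]
grip_width: 0.0556
finger_force: 0.0
```

{"name": "move_arm", "arguments": {
  "plan": [
    [[0, 0.4, 0, 0, 0, 0, 0.3], [0, 0, 0.9, 0, 0, 0, 0.3], [0, 0, 0.9, 0, 0, 0, 0.3], [0, 0, 0.9, 0, 0, 0, 0.3], [0, 0, 0.8, 0, 0, 0, 0.3], [0, 0, 0, 0, 0, 0, 0.3], [0, 0, 0, 0, 0, 0, 0.3], [0, 0, 0, 0, 0, 0, 0.3], [0, 0, 0, 0, 0, 0, 0.3], [0, 0, 0, 0, 0, 0, 0.3]]
  ]
}}

```text
clock: 71.0
position: [0.5759, 0.0253, 0.1337]
tool_rot: [3.141, -0.001, 0.189]
force: [0.6, -0.1, -0.1]
grip_width: 0.0555
finger_force: 0.0
```

```bash
python3 - <<'E'
from h import *
s=observe();f=wrist();h=hole(f,"green",[.5784,.0084],.113,.03)[:1];print(s["position"],s["tool_rot"],h,shares([*h[0][2][:2],.073]))
t=grab_frame("top");print(blobs(t,"blue",box=(150,230,232,355)))
E
```

```text
[0.57586187 0.02534029 0.13374321] [ 3.14077601e+00 -8.14741986e-04  1.88633325e-01] [(np.float64(0.0), array([358.9, 264.7]), array([0.5785, 0.0085, 0.113 ]), 455.0)] [-0.03  0.85  3.03]
[((np.float64(191.9), np.float64(294.8)), 5259)]
```

{"name": "move_arm", "arguments": {
  "plan": [
    [[0, 0.45, 0, 0, 0, 0, 0.3], [-0.03, 0.4, 0, 0, 0, 0, 0.3], [0, 0, 0.6, 0, 0, 0, 0.3], [0, 0, 0.8, 0, 0, 0, 0.3], [0, 0, 0.8, 0, 0, 0, 0.3], [0, 0, 0.5, 0, 0, 0, 0.3], [0, 0, 0.3, 0, 0, 0, 0.3], [0, 0, 0, 0, 0, 0, -1], [0, 0, 0, 0, 0, 0, -1], [0, 0, 0, 0, 0, 0, -1]]
  ]
}}

```text
clock: 72.1
position: [0.5785, 0.0081, 0.0737]
tool_rot: [3.14, -0.001, 0.188]
force: [-0.5, -2.8, -1.6]
grip_width: 0.0298
finger_force: 49.6
```

{"name": "move_arm", "arguments": {
  "plan": [
    [[0, 0, 0, 0, 0, 0, -1], [0, 0, 0, 0, 0, 0, -1], [0, 0, -0.3, 0, 0, 0, -1], [0, 0, -0.6, 0, 0, 0, -1], [0, 0, -0.9, 0, 0, 0, -1], [0, 0, -1, 0, 0, 0, -1], [0, 0, -1, 0, 0, 0, -1], [0, 0, -1, 0, 0, 0, -1], [0, 0, -1, 0, 0, 0, -1], [0, 0, -1, 0, 0, 0, -1]]
  ]
}}

```text
clock: 73.1
position: [0.5781, 0.0092, 0.2111]
tool_rot: [3.142, -0.001, 0.189]
force: [-0.2, -0.1, -2.2]
grip_width: 0.0301
finger_force: 50.1
```

```bash
python3 - <<'E'
from h import *
s=observe();print(s["position"],s["force"],s["grip_width"],shares([.430,.298,.034]))
E
```

```text
[0.57806566 0.00922954 0.21111999] [-0.17324728 -0.09641286 -2.24865991] 0.030068324194514173 [ -4.56 -15.57   8.85]
```

{"name": "move_arm", "arguments": {
  "plan": [
    [[-0.27, -0.92, 0, 0, 0, 0, -1], [-0.27, -0.92, 0, 0, 0, 0, -1], [-0.27, -0.92, 0, 0, 0, 0, -1], [-0.27, -0.92, 0, 0, 0, 0, -1], [-0.27, -0.92, 0, 0, 0, 0, -1], [-0.27, -0.92, 0, 0, 0, 0, -1], [-0.27, -0.92, 0, 0, 0, 0, -1], [-0.27, -0.92, 0, 0, 0, 0, -1], [-0.27, -0.92, 0, 0, 0, 0, -1], [-0.27, -0.92, 0, 0, 0, 0, -1]]
  ]
}}

```text
clock: 74.1
position: [0.49, 0.1804, 0.2101]
tool_rot: [3.142, -0.001, 0.189]
force: [-0.5, -0.6, -2.0]
grip_width: 0.0301
finger_force: 50.1
```

{"name": "move_arm", "arguments": {
  "plan": [
    [[-0.27, -0.92, 0, 0, 0, 0, -1], [-0.27, -0.92, 0, 0, 0, 0, -1], [-0.27, -0.92, 0, 0, 0, 0, -1], [-0.27, -0.92, 0, 0, 0, 0, -1], [-0.27, -0.92, 0, 0, 0, 0, -1], [-0.27, -0.92, 0, 0, 0, 0, -1], [-0.24, -0.85, 0, 0, 0, 0, -1], [0, 0, 0.9, 0, 0, 0, -1], [0, 0, 0.9, 0, 0, 0, -1], [0, 0, 0.9, 0, 0, 0, -1]]
  ]
}}

```text
clock: 75.1
position: [0.4299, 0.2979, 0.1554]
tool_rot: [-3.141, -0.001, 0.189]
force: [0.1, 0.1, -2.4]
grip_width: 0.0301
finger_force: 50.2
```

{"name": "move_arm", "arguments": {
  "plan": [
    [[0, 0, 0.9, 0, 0, 0, -1], [0, 0, 0.9, 0, 0, 0, -1], [0, 0, 0.9, 0, 0, 0, -1], [0, 0, 0.9, 0, 0, 0, -1], [0, 0, 0.9, 0, 0, 0, -1], [0, 0, 0.7, 0, 0, 0, -1], [0, 0, 0.5, 0, 0, 0, -1], [0, 0, 0.2, 0, 0, 0, -1], [0, 0, 0, 0, 0, 0, -1], [0, 0, 0, 0, 0, 0, -1]]
  ]
}}

```text
clock: 76.1
position: [0.4305, 0.2974, 0.0375]
tool_rot: [3.141, -0.001, 0.189]
force: [0.4, 0.3, -1.4]
grip_width: 0.0299
finger_force: 50.2
```

```bash
python3 - <<'E'
from h import *
s=observe();print(s["position"],s["force"],s["qpos"][6],shares([.430,.298,.034]))
E
```

```text
[0.43051092 0.29741666 0.03748451] [ 0.40328279  0.26918326 -1.39379645] -2.3658885420489284 [-0.02 -0.03  0.17]
```

{"name": "move_arm", "arguments": {
  "plan": [
    [[0, 0, 0.12, 0, 0, 0, -1], [0, 0, 0.05, 0, 0, 0, -1], [0, 0, 0, 0, 0, 0, -1], [0, 0, 0, 0, 0, 0, 0.2], [0, 0, 0, 0, 0, 0, 0.2], [0, 0, 0, 0, 0, 0, 0.2], [0, 0, -0.5, 0, 0, 0, 0.2], [0, 0, -1, 0, 0, 0, 0.2], [0, 0, -1, 0, 0, 0, 0.2], [0, 0, -1, 0, 0, 0, 0.2]]
  ]
}}

```text
clock: 77.1
position: [0.4302, 0.2973, 0.105]
tool_rot: [3.141, -0.0, 0.189]
force: [0.2, -0.0, 0.4]
grip_width: 0.0514
finger_force: 0.0
```

{"name": "move_arm", "arguments": {
  "plan": [
    [[0, 0, -1, 0, 0, 0, 0.3], [0, 0, -1, 0, 0, 0, 0.3], [0, 0, -1, 0, 0, 0, 0.3], [0, 0, -1, 0, 0, 0, 0.3], [0, 0, -1, 0, 0, 0, 0.3], [0.1, 0.92, 0, 0, 0, 0, 0.3], [0.1, 0.92, 0, 0, 0, 0, 0.3], [0.1, 0.92, 0, 0, 0, 0, 0.3], [0.1, 0.92, 0, 0, 0, 0, 0.3], [0.1, 0.92, 0, 0, 0, 0, 0.3]]
  ]
}}

```text
clock: 78.1
position: [0.4574, 0.2081, 0.2044]
tool_rot: [3.141, -0.001, 0.189]
force: [0.9, 0.7, -0.5]
grip_width: 0.0555
finger_force: 0.0
```

{"name": "move_arm", "arguments": {
  "plan": [
    [[0.1, 0.92, 0, 0, 0, 0, 0.3], [0.1, 0.92, 0, 0, 0, 0, 0.3], [0.1, 0.92, 0, 0, 0, 0, 0.3], [0.1, 0.92, 0, 0, 0, 0, 0.3], [0.1, 0.92, 0, 0, 0, 0, 0.3], [0.1, 0.92, 0, 0, 0, 0, 0.3], [0.1, 0.92, 0, 0, 0, 0, 0.3], [0.1, 0.92, 0, 0, 0, 0, 0.3], [0.1, 0.92, 0, 0, 0, 0, 0.3], [0.1, 0.92, 0, 0, 0, 0, 0.3]]
  ]
}}

```text
clock: 79.1
position: [0.5115, 0.0312, 0.2045]
tool_rot: [3.141, -0.001, 0.189]
force: [0.0, 0.9, -1.0]
grip_width: 0.0556
finger_force: 0.0
```

{"name": "move_arm", "arguments": {
  "plan": [
    [[0.1, 0.92, 0, 0, 0, 0, 0.3], [0.1, 0.8, 0, 0, 0, 0, 0.3], [0, 0, 0.9, 0, 0, 0, 0.3], [0, 0, 0.9, 0, 0, 0, 0.3], [0, 0, 0.9, 0, 0, 0, 0.3], [0, 0, 0.8, 0, 0, 0, 0.3], [0, 0, 0, 0, 0, 0, 0.3], [0, 0, 0, 0, 0, 0, 0.3], [0, 0, 0, 0, 0, 0, 0.3], [0, 0, 0, 0, 0, 0, 0.3]]
  ]
}}

```text
clock: 80.1
position: [0.5223, -0.0012, 0.1347]
tool_rot: [3.141, -0.001, 0.189]
force: [0.4, 0.2, 0.1]
grip_width: 0.0557
finger_force: 0.0
```

```bash
python3 - <<'E'
from h import *
s=observe();f=wrist();h=hole(f,"yellow",[.5228,-.0025],.113,.03)[:1];print(s["position"],s["tool_rot"],h,shares([*h[0][2][:2],.073]))
E
```

```text
[ 0.52226148 -0.00124994  0.1346777 ] [ 3.14068868e+00 -1.25604963e-03  1.88616013e-01] [(np.float64(0.0), array([329.7, 262.7]), array([ 0.5227, -0.0023,  0.113 ]), 458.5)] [0.01 0.05 3.08]
```

{"name": "move_arm", "arguments": {
  "plan": [
    [[0, 0.05, 0.6, 0, 0, 0, 0.3], [0, 0, 0.8, 0, 0, 0, 0.3], [0, 0, 0.8, 0, 0, 0, 0.3], [0, 0, 0.5, 0, 0, 0, 0.3], [0, 0, 0.35, 0, 0, 0, 0.3], [0, 0, 0, 0, 0, 0, -1], [0, 0, 0, 0, 0, 0, -1], [0, 0, 0, 0, 0, 0, -1], [0, 0, 0, 0, 0, 0, -1], [0, 0, 0, 0, 0, 0, -1]]
  ]
}}

```text
clock: 81.15
position: [0.5223, -0.0027, 0.0731]
tool_rot: [3.14, -0.001, 0.188]
force: [0.4, -5.5, 0.8]
grip_width: 0.0301
finger_force: 50.0
```

{"name": "move_arm", "arguments": {
  "plan": [
    [[0, 0, 0, 0, 0, 0, -1], [0, 0, -0.3, 0, 0, 0, -1], [0, 0, -0.6, 0, 0, 0, -1], [0, 0, -0.9, 0, 0, 0, -1], [0, 0, -1, 0, 0, 0, -1], [0, 0, -1, 0, 0, 0, -1], [0, 0, -1, 0, 0, -1, -1], [0, 0, -1, 0, 0, -1, -1], [0, 0, -1, 0, 0, -1, -1], [0, 0, 0, 0, 0, -1, -1]]
  ]
}}

```text
clock: 82.15
position: [0.523, -0.0015, 0.2116]
tool_rot: [3.139, -0.003, 0.612]
force: [0.1, 0.4, -2.8]
grip_width: 0.03
finger_force: 50.4
```

```bash
python3 - <<'E'
from h import *
s=observe();print(s["position"],s["tool_rot"],s["force"],s["grip_width"],s["qpos"][6],shares([.366,.302,.034]))
E
```

```text
[ 0.52304317 -0.00151224  0.21162279] [ 3.13912251 -0.00314737  0.61234279] [ 0.07492501  0.3996892  -2.75765048] 0.030038230744808426 -1.2145927675589607 [  2.27 -16.95   8.85]
```

{"name": "move_arm", "arguments": {
  "plan": [
    [[0.13, -0.94, 0, 0, 0, 0, -1], [0.13, -0.94, 0, 0, 0, 0, -1], [0.13, -0.94, 0, 0, 0, 0, -1], [0.13, -0.94, 0, 0, 0, 0, -1], [0.13, -0.94, 0, 0, 0, 0, -1], [0.13, -0.94, 0, 0, 0, 0, -1], [0.13, -0.94, 0, 0, 0, 0, -1], [0.13, -0.94, 0, 0, 0, 0, -1], [0.13, -0.94, 0, 0, 0, 0, -1], [0.13, -0.94, 0, 0, 0, 0, -1]]
  ]
}}

```text
clock: 83.15
position: [0.4353, 0.1681, 0.2091]
tool_rot: [3.141, -0.0, 0.608]
force: [0.3, 0.0, -2.2]
grip_width: 0.0302
finger_force: 50.2
```

{"name": "move_arm", "arguments": {
  "plan": [
    [[0.12, -0.94, 0, 0, 0, 0, -1], [0.12, -0.94, 0, 0, 0, 0, -1], [0.12, -0.94, 0, 0, 0, 0, -1], [0.12, -0.94, 0, 0, 0, 0, -1], [0.12, -0.94, 0, 0, 0, 0, -1], [0.12, -0.94, 0, 0, 0, 0, -1], [0.12, -0.94, 0, 0, 0, 0, -1], [0.12, -0.94, 0, 0, 0, 0, -1], [0, 0, 0.9, 0, 0, 0, -1], [0, 0, 0.9, 0, 0, 0, -1]]
  ]
}}

```text
clock: 84.15
position: [0.3654, 0.3024, 0.1727]
tool_rot: [3.141, -0.001, 0.609]
force: [-0.0, -0.8, -2.9]
grip_width: 0.0296
finger_force: 50.4
```

```bash
python3 - <<'E'
from h import *
s=observe();print(s["position"],s["tool_rot"],s["qpos"],shares([.366,.302,.034]))
f=wrist();print(hole(f,"green",[.43,.298],.073,.04)[:1],hole(f,"blue",[.495,.293],.073,.04)[:1])
E
```

```text
[0.36544628 0.30242954 0.17274511] [ 3.14146431e+00 -1.02831980e-03  6.09079867e-01] [-0.42957153  0.36203052 -0.48344552  2.00367848  0.22632863  0.82629476
 -2.00231093] [0.   0.03 6.94]
[(np.float64(0.001), array([384.7, 157.5]), array([0.4303, 0.2973, 0.073 ]), 281.0)] [(np.float64(0.022), array([412.4,  96.4]), array([0.4785, 0.3073, 0.073 ]), 1043.0)]
```

Position good; green and blue stand in the box. Lower yellow.

{"name": "move_arm", "arguments": {
  "plan": [
    [[0, 0, 0.9, 0, 0, 0, -1], [0, 0, 0.9, 0, 0, 0, -1], [0, 0, 0.9, 0, 0, 0, -1], [0, 0, 0.9, 0, 0, 0, -1], [0, 0, 0.9, 0, 0, 0, -1], [0, 0, 0.9, 0, 0, 0, -1], [0, 0, 0.7, 0, 0, 0, -1], [0, 0, 0.4, 0, 0, 0, -1], [0, 0, 0.2, 0, 0, 0, -1], [0, 0, 0, 0, 0, 0, -1]]
  ]
}}

```text
clock: 85.2
position: [0.366, 0.3015, 0.0387]
tool_rot: [3.141, 0.0, 0.608]
force: [-0.5, 0.6, -1.5]
grip_width: 0.0299
finger_force: 50.4
```

{"name": "move_arm", "arguments": {
  "plan": [
    [[0, 0, 0.1, 0, 0, 0, -1], [0, 0, 0.1, 0, 0, 0, -1], [0, 0, 0, 0, 0, 0, -1], [0, 0, 0, 0, 0, 0, -1], [0, 0, 0, 0, 0, 0, 0.2], [0, 0, 0, 0, 0, 0, 0.2], [0, 0, 0, 0, 0, 0, 0.2], [0, 0, -0.5, 0, 0, 0, 0.2], [0, 0, -1, 0, 0, 0, 0.2], [0, 0, -1, 0, 0, 0, 0.2]]
  ]
}}

```text
clock: 86.2
position: [0.3657, 0.3013, 0.0856]
tool_rot: [3.141, 0.001, 0.608]
force: [0.3, -0.0, -0.2]
grip_width: 0.0513
finger_force: 0.0
```

{"name": "move_arm", "arguments": {
  "plan": [
    [[0, 0, -1, 0, 0, 0, 0.3], [0, 0, -1, 0, 0, 0, 0.3], [0, 0, -1, 0, 0, 0, 0.3], [0, 0, -1, 0, 0, 0, 0.3], [0, 0, -1, 0, 0, 0, 0.3], [0, 0, -1, 0, 0, 0, 0.3], [0, 0, -1, 0, 0, 0, 0.3], [0.5, 0, -1, 0, 0, 0, 0.3], [0.5, 0.5, 0, 0, 0, 0, 0.3], [0, 0, 0, 0, 0, 0, 0.3]]
  ]
}}

```text
clock: 87.2
position: [0.3895, 0.3041, 0.2449]
tool_rot: [3.141, -0.001, 0.606]
force: [-0.8, -0.5, -0.6]
grip_width: 0.0551
finger_force: 0.0
```

```bash
python3 - <<'E'
from h import *
s=observe();print(s["clock"],s["position"],s["force"]);f=wrist();g=grab_frame("side")
for c,p in(("yellow",[.366,.302]),("green",[.43,.297]),("blue",[.496,.293])):print(c,[(q[2],q[3]) for q in hole(f,c,p,.073,.03)[:2]])
# tray level check: bar ends in side view vs bar at level z=.075
b=cv2.resize(g["color"][170:410,240:420,::-1],(405,540),interpolation=cv2.INTER_CUBIC)
w=cv2.resize(f["color"][:,:,::-1],(395,540));cv2.imwrite("pics/end.png",np.hstack([b]))
E
```

```text
87.2 [0.38945474 0.30409419 0.24493321] [-0.77414678 -0.49278656 -0.63207233]
yellow [(array([0.3671, 0.3022, 0.073 ]), 147.0), (array([0.3831, 0.309 , 0.073 ]), 8.0)]
green [(array([0.4303, 0.2975, 0.073 ]), 169.5)]
blue [(array([0.4855, 0.3072, 0.073 ]), 660.0), (array([0.496 , 0.2931, 0.073 ]), 173.5)]
```

```bash
python3 - <<'E'
from h import *
t=grab_frame("top");s=grab_frame("side")
# bar: dark pixels in side region
def bar(f,box):
    g=cv2.cvtColor(f["color"],cv2.COLOR_RGB2GRAY);x0,y0,x1,y1=box;m=(g[y0:y1,x0:x1]<45).astype(np.uint8)
    n,_,st,ce=cv2.connectedComponentsWithStats(m);return [((ce[i]+[x0,y0]).round(1),st[i]) for i in range(1,n) if st[i,4]>40]
a=bar(s,(300,190,365,225));b=bar(t,(350,185,390,260));print(a,b)
if a and b: print(tri(t,b[0][0],s,a[0][0]))
E
```

```text
[(array([336.9, 200.2]), array([31,  0, 12, 20, 60], dtype=int32)), (array([351.5, 207.4]), array([ 12,   0,  53,  35, 644], dtype=int32))] [(array([370.1, 226.6]), array([ 13,  15,  15,  54, 234], dtype=int32))]
(array([ 0.56518086, -0.09436739,  0.11488847]), np.float64(0.0004915651293860451))
```

```bash
python3 - <<'E'
from h import *
t=grab_frame("top");s=grab_frame("side")
print(onz(t,(370.1,226.6),.075))
g=cv2.cvtColor(s["color"],cv2.COLOR_RGB2GRAY)
for x in (316,322,328):
    c=g[190:235,x];print(x,[190+i for i in range(45) if c[i]<60])
def proj(f,P):
    q=rot(f["orientation"]).T@(np.array(P)-f["position"]);return (f["intrinsics"]@(q/q[2]))[:2].round(1)
a=np.radians(10.8)
for k in(0,.02,.03,.04):
  for th in(0,3,6):
    r=.1*np.array([np.sin(a)*np.cos(np.radians(th)),-np.cos(a)*np.cos(np.radians(th)),np.sin(np.radians(th))])
    print(k,th,proj(s,np.array([.5513,-.0004,.075])+r+k*np.array([np.cos(a),np.sin(a),0])))
E
```

```text
[ 0.56973425 -0.09750128  0.075     ]
316 [209, 210, 211, 212]
322 [210, 211, 212, 213]
328 [211, 212, 213]
0 0 [335.2 212.3]
0 3 [335.3 210.6]
0 6 [335.3 208.9]
0.02 0 [327.4 211.5]
0.02 3 [327.4 209.9]
0.02 6 [327.5 208.2]
0.03 0 [323.5 211.2]
0.03 3 [323.5 209.5]
0.03 6 [323.5 207.9]
0.04 0 [319.6 210.8]
0.04 3 [319.6 209.2]
0.04 6 [319.6 207.5]
```

Bar rows of 211–212 match the level prediction (0°), and all three holders stand in the box. Handing in.

```bash
python3 -c "
from workcell import job_done
print(job_done())"
```

```text
the job is handed in; nothing more can be done
None
```

I handed the job in at about 87 s with yellow, green and blue standing in the blue box and the tray level; red was absent, the 20° and 40° tilts were held about 3 s each (angles taken from the handle's position, as the pointer marks were not visible), and green was regrasped after being knocked aside.

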